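Peg the sample shingle and hold the flashing tucked under it

ROBOT

A 6-joint arm with a two-finger parallel gripper is mounted at the origin on the work surface. World frame = base frame: x ahead of the robot, y to its left, z up, the work surface at z = 0. Lengths are in mm, angles in rad, forces in N, time in s.
With the tool pointing down it reaches from about 400 to 925 mm from the base axis. Payload 12.5 kg.
Tool frame: the origin (TCP) lies midway between the tips of the shut fingers; the grasp point (between the pads) lies 19 mm behind it; z points along the fingers, y is the direction in which the jaws open and shut (so a half turn about z gives the same grasp; the last joint's range is limited). The gripper opens to 95 mm and grips with 3 to 60 N. Pads are 20 mm wide; open, the fingers measure 119 mm over their backs; the gripper's body (75 mm by 180 mm) begins 59 mm behind the grasp point.
Start: joints at [1.209, 0.491, 1.559, -0, 1.092, -0.106], TCP at [158.119, 604.686, 214.661] pointing down, gripper open.
Joint ranges: [-3.1, 3.1], [-0.84, 2.19], [0.05, 2.79], [-1.13, 4.28], [0.06, 2.93], [-2.69, 2.69]. Speed limits (rad/s): [2.22, 2.22, 2.79, 3.14, 3.14, 3.14].

INTERFACE

Orientations are given as [roll, pitch, yaw] about the fixed x, y, z axes, in that order (R = Rz(yaw) Ry(pitch) Rx(roll)).
In Python, from cell import env gives the robot as it stands.
- The arm moves only by the tool arm_command, never from a script. Its argument "steps" is a list of rows, each an object of numbers: "dx", "dy", "dz": the shift along the tool's x, y, z as a fraction of full scale; "rx", "ry", "rz": the turn, a rotation vector about the tool's x, y, z as a fraction of full scale; "claw": the gripper command: -1 is fully open, 1 is shut, values between are in proportion. In form: [{"dx": .., "dy": .., "dz": .., "rx": .., "ry": .., "rz": .., "claw": ..}, ...]. A call has 1 to 10 rows; each row shifts and turns the pose as measured when the row begins, along the tool's axes as they then stand; what a row does not reach is not made up. Full scale, the value 1, is 0.8 m for a shift and 90 degrees for a turn. A row lasts 1/8 s, in which the tool goes at most 62.5 mm and 10.7 degrees, less where a joint would pass 70% of its speed; a pose out of reach is approached as far as the arm can. A call with a number of a shift or a turn outside -1 to 1 is refused whole. A call with a gripper value outside its range is refused whole. The fingers move at their own pace and stop on an object; the grip force is fixed at half the most. Time passes only in rows, so rows that do not move let the fingers close. It gives the time, the measured TCP pose, the force and the opening at its end, in the units of the state.
- env.state(): the state, without advancing time (a new reading comes with each control period).
- env.read_camera(name): name is "side" or "top" or "wrist"; returns (picture, depth): 384x512x3 uint8, red, green, blue; 384x512 float32, mm along the optical axis (not along the pixel's ray), 0 where there is no reading.
- env.get_calibration(name): a dict with "vfov" (degrees; the focal length in pixels is half the picture's height over the tangent of half this angle, whatever the lens; pixels are square), "cx", "cy" (the principal point, pixels), "xyz" and "attitude" of the camera in the world. Camera axes: x right, y up, looking along -z (the intrinsics and any distortion apply to the point x, -y, -z); pixel columns grow to the right and rows downward; lengths in mm; the calibration is good to about 2 mm. The wrist camera is an equidistant fisheye: a pixel r from the principal point sees the ray r / f radians off the axis. A picture is of the moment at which its call begins: read the wrist's pose just before it. get_calibration takes no time and is no camera call; for the wrist camera it gives the pose at the moment of the call.
- env.job_done(): hands the job in, once; it reports no verdict.
The state is a dict: "t": time; "joints": joint angles; "qvel": joint speeds; "tau": joint torques, N m; "eef_pos": TCP position; "tcp_rot": TCP orientation; "ft_force": force on the tool from outside, world axes, zero at the start; "moment": the same for the moment, N m; "opening": opening from 0.0 (shut) to 1.0 (fully open).
Only numpy, scipy, OpenCV 4.12 (cv2) and the standard library are available. Lean on these libraries where they do the work, as an engineer would, in place of code of your own. Each camera call takes 0.05 s, during which the arm holds its last target.

TASK

On the sample roof board, first drop the thin wooden peg from the rack, end-down, into the clay shingle's empty peg hole so that it goes all the way in, and let go of it. Then pick up the metal flashing strip by its upright seam and slide its flat edge under the shingle's tail (the edge facing the robot), about 30 mm in along the strip's whole length, without lifting the shingle and leaving everything else where it is. Finish while still holding the flashing and pressing it down flat against the board with light hand pressure: do not let go at the end.

Things in the scene. Friction and masses are not known exactly. Their poses are not given: they have to be found in the camera images.
- board: Fixed wooden roof board flat on the table. Origin: on the table under the middle of the shingle's tail edge; x points away from the robot (yaw up to 0.25 rad), z up. Slab 18 mm thick, x -110 to +85, y +-110 mm. At x 85 to 135 a batten 27 mm high with two holes 15 mm wide, 22 deep, at (105, +-50). Spacers 9 mm high on the slab, x 2 to 82, y +-75 to +-90, carry the shingle's sides.
- shingle: Loose flat terracotta shingle, 130 (x) x 180 (y) x 10 mm, 0.5 kg, lying level on the board's batten and spacers, underside 27 mm above the table. Origin: centre of its underside; axes as the board's at the start. Two holes 15 mm wide at x +40, y +-50 mm stand over the board's holes; one already has a peg in it.
- tail (a point): Middle of the lower edge of the shingle's tail (the side facing the robot), at x -65 mm in the shingle's frame, at its underside; axes are the shingle's. Below it opens the slot under the shingle: 9 mm high (18 to 27 mm above the table), 150 mm wide between the spacers, 85 mm deep.
- empty_hole (a point): Mouth of the empty peg hole (15 mm across), at the height of the shingle's top face, 37 mm above the table; the hole goes down 32 mm from there, through the shingle into the batten. Left or right hole, by chance.
- set_peg: The wooden peg already in the other hole, fixed, 12 mm thick, its top 74.5 mm above the table; origin at its foot.
- peg: The loose thin wooden peg, 12 mm diameter, 70 mm long, about 20 g. Origin: centre of its foot; z along it. It starts upright in a hole of the rack, its foot 10 mm and its top 80 mm above the table. Fully in the shingle's hole its foot is 5 mm above the table and its top 75 mm.
- rack: Fixed dark wooden block 50 (x) x 130 (y) x 30 mm, with holes 20 mm deep: the thin peg stands at y = -35 mm, a thicker dowel at y = +35 mm. Origin: centre of its underside. It stands on the left or the right of the board, the flashing on the other side.
- dowel: The thick dowel in the rack (a bystander), 20 mm diameter, 55 mm long, top 65 mm above the table; origin at its foot.
- flashing: Loose aluminium strip, 0.11 to 0.2 kg, flat on the table. Plate 3 mm thick, x -5 to +60, y +-60 mm. Along x = 0 stands a seam 38 mm high: a 4 mm web, then a hem 10 mm thick from 18 to 38 mm above the underside; grip the hem across x. Origin: underside of the plate below the seam's middle; x points to the free edge that goes under the shingle (away from the robot, within 0.5 rad), z up.
- lead_left (a point): Left end of the flashing's free edge: x = 60, y = +60, z = 1.5 mm in the flashing's frame.
- lead_right (a point): Right end of the flashing's free edge: x = 60, y = -60, z = 1.5 mm in the flashing's frame.
- jug: Bystander: terracotta jug, 105 mm high, 100 mm across with a handle, beyond the board.
- brush: Bystander: brush lying on the table, right of the board and farther out.
- rib: Bystander: flat wooden rib, 35 x 140 x 6 mm, left of the board and farther out.
- bowl: Bystander: terracotta bowl, 100 mm across, 45 mm high, on the left, farther out.
- spare: Bystander: a spare shingle without holes, 130 x 180 x 10 mm, flat on the table far to the left.
- roller: Bystander: wooden roller lying on the table far to the right, 24 mm thick, about 160 mm long.
- slip_pot: Bystander: closed white pot, 56 mm across, 50 mm high, on the right.
There are look-alikes about, which are no part of the job. There is more than one size of the flashing; the job needs the smallest.

How it is judged (in metres and radians):
On the way, in this order (a step that is already met when the one before it is completed fails the run):
1. the thin peg stands fully down in the shingle's empty hole, let go (horizontal distance between peg and empty_hole below 0.005 m and height (world z) of peg below 0.012 m and angle between peg's own z axis and vertical below 0.15 rad and contact force between the fingers and peg below 0.1 N and linear speed of peg below 0.05 m/s), for 0.2 s.
2. the flashing's free edge is under the shingle's tail along its whole length (x of each of lead_left, lead_right in the frame of tail above 0.018 m and z of each of lead_left, lead_right in the frame of tail below 0 m and y of lead_left in the frame of tail between -0.08 and 0.08 m and y of lead_right in the frame of tail between -0.08 and 0.08 m), for 0.2 s.
At the end, for the whole second after the job is handed in: Peg foot under 12 mm high, within 5 mm of the hole axis, let go. Both ends of the flashing's free edge 18 mm or more under the shingle; flat to 0.05 rad, still, held (over 2 N) and pressed on the board (over 4 N). Shingle tail lifted under 3 mm, moved under 8 mm (all of step 2 and horizontal distance between peg and empty_hole below 0.005 m and height (world z) of peg below 0.012 m and angle between peg's own z axis and vertical below 0.15 rad and contact force between the fingers and peg below 0.1 N and angle between flashing's own z axis and vertical below 0.05 rad and contact force between flashing and board above 4 N and contact force between the fingers and flashing above 2 N and linear speed of flashing below 0.02 m/s and z of tail in the frame of board below 0.03 m and distance of shingle from where it was at the start of the episode below 0.008 m); the arm keeps its last pose, push and grip.
It fails at once if the shingle's tail is lifted by more than 5 mm (z of tail in the frame of board above 0.032 m).
It fails at once if the shingle is pushed out of place by more than 15 mm (distance of shingle from where it was at the start of the episode above 0.015 m).
It fails at once if the flashing is pressed on the board with more than 80 N (contact force between flashing and board above 80 N).
It fails at once if a bystander is moved by more than 30 mm (distance of any of dowel, jug, brush, rib, bowl, spare, roller, slip_pot from where it was at the start of the episode above 0.03 m).
It also fails if it takes over 61 s, if anything falls off the work surface, if the arm or the gripper's body presses on something with over 40 N, if the wrist force passes 120 N, or if a joint passes its speed limit or range.

## Working session

There is one attempt and no reset: what is moved stays moved. The work goes in short steps, Python scripts to look and compute and a tool call to move; the robot and the scene stay as the last step left them, time stands still between calls to the robot, and variables do not carry over. Pictures are saved under pics/ and viewed, and the job is handed in when it is done.

Besides the shell and the picture viewer there is one more tool, called by a JSON object that holds its "name" and its "arguments". arm_command: Moves the arm, as the interface text tells. Its arguments: {"type":"object","properties":{"steps":{"type":"array","items":{"type":"object","properties":{"dx":{"type":"number"},"dy":{"type":"number"},"dz":{"type":"number"},"rx":{"type":"number"},"ry":{"type":"number"},"rz":{"type":"number"},"claw":{"type":"number"}}}}},"required":["steps"]}

```bash
ls; mkdir -p pics; python3 - <<'E'
from cell import env
import cv2,numpy as np
print(env.state())
for n in ["side","top","wrist"]:
    print(n,env.get_calibration(n))
    p,d=env.read_camera(n)
    np.savez(f"{n}0.npz",p=p,d=d)
    cv2.imwrite(f"pics/{n}0.png",p[:,:,::-1])
E
```

```text
pics
{'t': 0.0, 'joints': array([ 1.20938798e+00,  4.91524474e-01,  1.55944897e+00, -3.97918145e-05,
        1.09169126e+00, -1.05607882e-01]), 'qvel': array([ 1.09905751e-03, -7.12576084e-04, -6.11524866e-04,  5.00210771e-04,
        8.09704392e-05, -1.82672534e-03]), 'tau': array([-2.04835334e-03, -6.12648869e+01, -2.58169073e+01,  6.91555697e-02,
        4.84182313e-02, -1.11619686e-04]), 'eef_pos': array([158.04313906, 604.43659673, 214.08370976]), 'tcp_rot': array([-3.14052286e+00, -7.79111659e-05,  2.88581051e+00]), 'ft_force': array([-0.1027687 ,  0.08474121, -0.02788582]), 'moment': array([-0.02618478, -0.02127718,  0.01054391]), 'opening': 0.9987220384283553}
side {'vfov': 46.86844379909027, 'cx': 260.7458929796837, 'cy': 194.4931693998244, 'xyz': array([-111.18332068, -614.06778176, 1201.85893278]), 'attitude': array([ 0.66608649,  0.00306224, -0.82435606])}
top {'vfov': 55.22176823134819, 'cx': 252.61253269870247, 'cy': 198.15463316826975, 'xyz': array([ 426.06977607,   -4.88737549, 1312.5513939 ]), 'attitude': array([ 0.08942116,  0.00207719, -1.59346482])}
wrist {'vfov': 65.70646984690485, 'cx': 250.0403932272892, 'cy': 189.5352336409017, 'xyz': array([ 93.10383799, 621.83316223, 383.48116374]), 'attitude': array([-0.24366273,  0.0013621 ,  1.31477232])}
```

View pics/top0.png

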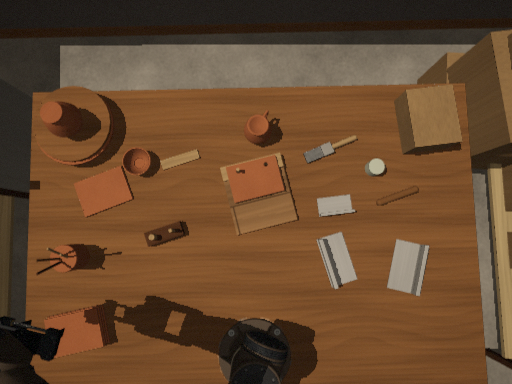

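View pics/side0.png

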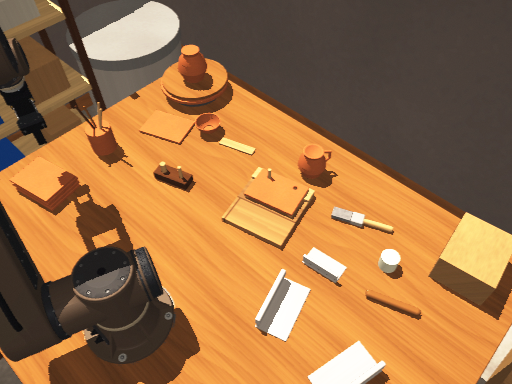

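```bash
cat > h.py <<'E'
import numpy as np,cv2
from scipy.spatial.transform import Rotation as Ro
def R(a): return Ro.from_euler('xyz',a).as_matrix()
def rays(c,uv,wrist=False):
    uv=np.atleast_2d(np.array(uv,float)); f=192/np.tan(np.radians(c['vfov'])/2)
    a=(uv[:,0]-c['cx'])/f; b=(uv[:,1]-c['cy'])/f
    if wrist:
        r=np.hypot(a,b)+1e-12
        d=np.stack([np.sin(r)*a/r,-np.sin(r)*b/r,-np.cos(r)],1)
    else: d=np.stack([a,-b,-np.ones_like(a)],1)
    return d@R(c['attitude']).T
def plane(c,uv,z,wrist=False):
    d=rays(c,uv,wrist); o=np.array(c['xyz'])
    return o+d*((z-o[2])/d[:,2])[:,None]
def proj(c,P,wrist=False):
    P=np.atleast_2d(P); q=(P-np.array(c['xyz']))@R(c['attitude']); f=192/np.tan(np.radians(c['vfov'])/2)
    x,y,z=q[:,0],-q[:,1],-q[:,2]
    if wrist:
        s=np.hypot(x,y)+1e-12; th=np.arctan2(s,z); return np.stack([c['cx']+f*th*x/s,c['cy']+f*th*y/s],1)
    return np.stack([c['cx']+f*x/z,c['cy']+f*y/z],1)
def crop(p,x0,y0,x1,y1,k,fn): cv2.imwrite(fn,cv2.resize(p[y0:y1,x0:x1,::-1],None,fx=k,fy=k,interpolation=cv2.INTER_CUBIC))
E
python3 - <<'E'
from h import *
p=np.load('top0.npz')['p']
crop(p,130,140,430,300,2.66,'pics/topc.png')
s=np.load('side0.npz')['p']
crop(s,140,150,410,350,2.9,'pics/sidec.png')
E
```

```text
(no output)
```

View pics/topc.png

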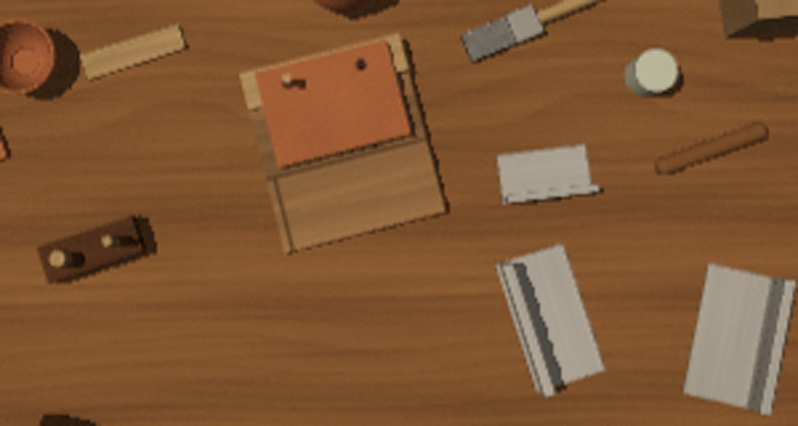

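View pics/sidec.png

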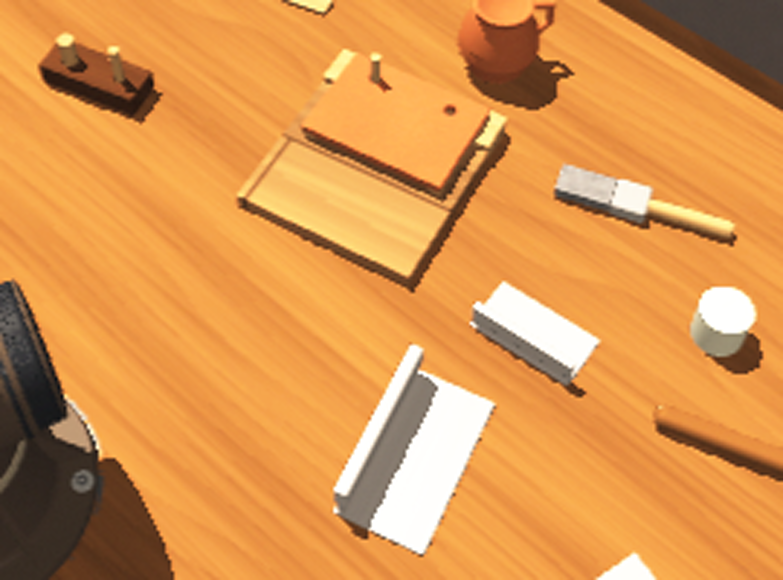

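View pics/wrist0.png

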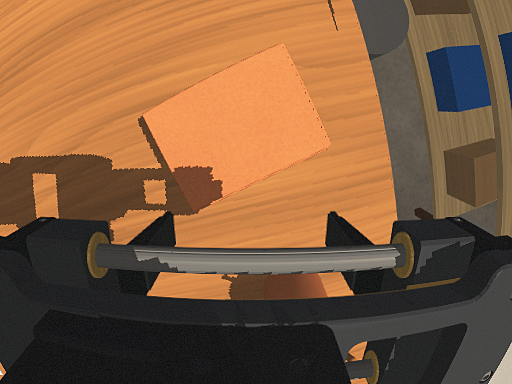

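```bash
python3 - <<'E'
from h import *
from cell import env
c=env.get_calibration('top')
def f(u,v): return (130+u/2.66,140+v/2.66)
for n,uv,z in [('peg',(107,239),80),('dowel',(59,257),65),('hole',(361,64),37),('setpeg',(287,76),74.5),('tailL',(281,166),37),('tailR',(412,134),37),
 ('boardFL',(289,252),18),('boardFR',(446,211),18),('fl free L',(498,155),3),('free R',(587,145),3),('seamL',(503,203),38),('seamR',(599,189),38)]:
    print(n,plane(c,[f(*uv)],z)[0].round(1))
w=env.get_calibration('wrist');s=env.state()
T=R(s['tcp_rot']);print(T.T@(w['xyz']-s['eef_pos']), Ro.from_matrix(T.T@R(w['attitude'])).as_euler('xyz'))
d=np.load('top0.npz')['d']; print(d[228:233,168:174],d[202:209,330:342])
E
```

```text
peg [436.4 273.2  80. ]
dowel [415.1 337.7  65. ]
hole [659.8 -53.6  37. ]
setpeg [639.5  43.1  74.5]
tailL [526.9  54.7  37. ]
tailR [ 565.2 -118.2   37. ]
boardFL [414.4  47.1  18. ]
boardFR [ 463.7 -161.8   18. ]
fl free L [ 537.8 -236.1    3. ]
free R [ 548.6 -356.4    3. ]
seamL [ 471.9 -234.    38. ]
seamR [ 487.3 -360.    38. ]
[  67.22804208    0.2074333  -169.3398621 ] [ 2.89783901e+00 -4.17821896e-04  1.57102509e+00]
[[1279.2056 1281.7712 1277.3639 1281.9817 1280.5305 1277.1667]
 [1276.6034 1227.3712 1233.537  1231.7288 1250.6797 1265.407 ]
 [1227.5034 1226.1133 1231.5392 1227.8317 1243.4174 1252.443 ]
 [1228.0558 1225.5529 1226.0486 1228.6356 1239.5886 1256.1106]
 [1279.3536 1230.7673 1222.8452 1238.3215 1258.2229 1271.2543]] [[1314.5848 1320.1812 1312.5719 1311.278  1314.6263 1311.16   1311.6006
  1316.2787 1314.2462 1313.8081 1311.5233 1311.5071]
 [1315.964  1312.6273 1318.1195 1309.2694 1314.0428 1316.8641 1311.8494
  1310.4021 1311.0446 1315.1418 1309.9025 1308.3867]
 [1318.2845 1305.1769 1308.6987 1317.1212 1313.253  1313.239  1315.3872
  1307.0775 1313.3469 1311.0101 1310.0543 1313.5726]
 [1310.321  1310.0305 1312.6437 1311.8949 1313.7256 1313.6881 1309.2454
  1316.2913 1312.6826 1315.4623 1315.3329 1312.3439]
 [1314.6238 1314.4423 1316.1417 1315.032  1314.1238 1312.1796 1312.401
  1310.9318 1314.8466    0.     1311.0253 1311.1621]
 [1312.2496 1315.4937 1309.8455 1310.0948 1312.0311 1309.9731 1314.6217
  1313.2823 1313.1582 1306.8529 1309.4224 1312.874 ]
 [1309.4607 1314.54   1313.2576 1310.1656 1320.5802 1317.3926 1314.7457
  1306.1338 1308.8737 1311.164  1314.1846 1308.1337]]
```

```bash
cat >> h.py <<'E'
def plan(s,target,rot,n,claw):
    """rows in tool axes from the measured state to target, equal steps"""
    import json
    p=np.array(s['eef_pos']);Rt=R(s['tcp_rot']);t=np.array(target,float);Rg=R(rot)
    w=Ro.from_matrix(Rt.T@Rg).as_rotvec()
    rows=[]
    for i in range(n):
        d=(t-p)/n; tl=(Rt@Ro.from_rotvec(w*i/n).as_matrix()).T@d/800
        r=w/n/(np.pi/2)
        rows.append(dict(zip(('dx','dy','dz','rx','ry','rz','claw'),[*np.round(tl,4).tolist(),*np.round(r,4).tolist(),claw])))
    print(json.dumps(rows)); 
def st(s): print('t',round(s['t'],2),'pos',s['eef_pos'].round(2),'rot',s['tcp_rot'].round(4),'F',s['ft_force'].round(2),'op',round(s['opening'],3),'q',s['joints'].round(2))
E
python3 - <<'E'
from h import *
from cell import env
s=env.state();st(s)
plan(s,[436,273,160],[np.pi,0,1.89],9,-1)
E
```

```text
t 0.15 pos [158.05 604.51 214.22] rot [-3.1408e+00 -1.0000e-04  2.8858e+00] F [-0.16 -0.16  0.45] op 1.002 q [ 1.21  0.49  1.56 -0.    1.09 -0.11]
[{"dx": -0.049, "dy": -0.0348, "dz": 0.0076, "rx": -0.0001, "ry": 0.0, "rz": 0.0704, "claw": -1}, {"dx": -0.0525, "dy": -0.0291, "dz": 0.0075, "rx": -0.0001, "ry": 0.0, "rz": 0.0704, "claw": -1}, {"dx": -0.0554, "dy": -0.0232, "dz": 0.0075, "rx": -0.0001, "ry": 0.0, "rz": 0.0704, "claw": -1}, {"dx": -0.0577, "dy": -0.0169, "dz": 0.0075, "rx": -0.0001, "ry": 0.0, "rz": 0.0704, "claw": -1}, {"dx": -0.0592, "dy": -0.0104, "dz": 0.0075, "rx": -0.0001, "ry": 0.0, "rz": 0.0704, "claw": -1}, {"dx": -0.06, "dy": -0.0038, "dz": 0.0075, "rx": -0.0001, "ry": 0.0, "rz": 0.0704, "claw": -1}, {"dx": -0.06, "dy": 0.0028, "dz": 0.0075, "rx": -0.0001, "ry": 0.0, "rz": 0.0704, "claw": -1}, {"dx": -0.0593, "dy": 0.0094, "dz": 0.0075, "rx": -0.0001, "ry": 0.0, "rz": 0.0704, "claw": -1}, {"dx": -0.0579, "dy": 0.0159, "dz": 0.0075, "rx": -0.0001, "ry": 0.0, "rz": 0.0704, "claw": -1}]
```

{"name": "arm_command", "arguments": {"steps": [{"dx": -0.049,"dy": -0.035,"dz": 0.0075,"rz": 0.07,"claw": -1},{"dx": -0.0525,"dy": -0.029,"dz": 0.0075,"rz": 0.07,"claw": -1},{"dx": -0.0555,"dy": -0.023,"dz": 0.0075,"rz": 0.07,"claw": -1},{"dx": -0.0575,"dy": -0.017,"dz": 0.0075,"rz": 0.07,"claw": -1},{"dx": -0.059,"dy": -0.0105,"dz": 0.0075,"rz": 0.07,"claw": -1},{"dx": -0.06,"dy": -0.004,"dz": 0.0075,"rz": 0.07,"claw": -1},{"dx": -0.06,"dy": 0.003,"dz": 0.0075,"rz": 0.07,"claw": -1},{"dx": -0.059,"dy": 0.0095,"dz": 0.0075,"rz": 0.07,"claw": -1},{"dx": -0.058,"dy": 0.016,"dz": 0.0075,"rz": 0.07,"claw": -1},{"claw": -1}]}}

```text
$.steps[0]: bad value
```

```bash
cat >> h.py <<'E'
def snap(env,name,tag):
    s=env.state(); c=env.get_calibration(name); p,d=env.read_camera(name)
    np.savez(f'{tag}.npz',p=p,d=d,xyz=c['xyz'],attitude=c['attitude'],vfov=c['vfov'],cx=c['cx'],cy=c['cy'],pos=s['eef_pos'],rot=s['tcp_rot'])
    cv2.imwrite(f'pics/{tag}.png',p[:,:,::-1]); return s,c,p,d
E
python3 - <<'E'
from h import *
from cell import env
s,c,p,d=snap(env,'wrist','w1');st(s)
plan(s,[436,273,160],[np.pi,0,1.89],1,-1)
E
```

```text
t 0.15 pos [158.05 604.51 214.22] rot [-3.1408e+00 -1.0000e-04  2.8858e+00] F [-0.16 -0.16  0.45] op 1.002 q [ 1.21  0.49  1.56 -0.    1.09 -0.11]
[{"dx": -0.441, "dy": -0.3129, "dz": 0.068, "rx": -0.0005, "ry": 0.0002, "rz": 0.6339, "claw": -1}]
```

View pics/w1.png

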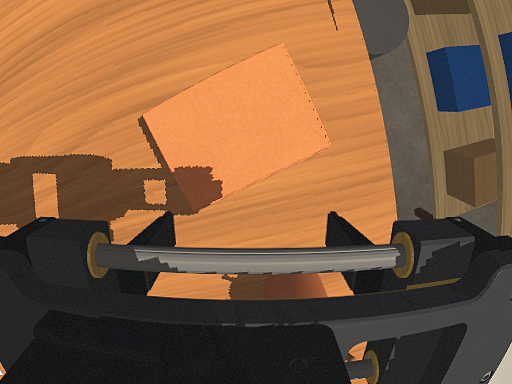

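{"name": "arm_command", "arguments": {"steps": [{"dx": -0.049,"dy": -0.035,"dz": 0.0075,"rx": 0,"ry": 0,"rz": 0.07,"claw": -1},{"dx": -0.0525,"dy": -0.029,"dz": 0.0075,"rx": 0,"ry": 0,"rz": 0.07,"claw": -1},{"dx": -0.0555,"dy": -0.023,"dz": 0.0075,"rx": 0,"ry": 0,"rz": 0.07,"claw": -1},{"dx": -0.0575,"dy": -0.017,"dz": 0.0075,"rx": 0,"ry": 0,"rz": 0.07,"claw": -1},{"dx": -0.059,"dy": -0.0105,"dz": 0.0075,"rx": 0,"ry": 0,"rz": 0.07,"claw": -1},{"dx": -0.06,"dy": -0.004,"dz": 0.0075,"rx": 0,"ry": 0,"rz": 0.07,"claw": -1},{"dx": -0.06,"dy": 0.003,"dz": 0.0075,"rx": 0,"ry": 0,"rz": 0.07,"claw": -1},{"dx": -0.059,"dy": 0.0095,"dz": 0.0075,"rx": 0,"ry": 0,"rz": 0.07,"claw": -1},{"dx": -0.058,"dy": 0.016,"dz": 0.0075,"rx": 0,"ry": 0,"rz": 0.07,"claw": -1}]}}

```text
t: 1.32
eef_pos: [438.9, 262.8, 158.3]
tcp_rot: [3.141, -0.0, 1.87]
ft_force: [1.0, 0.1, -0.9]
opening: 0.996
```

```bash
python3 - <<'E'
from h import *
from cell import env
s,c,p,d=snap(env,'wrist','w2');st(s)
plan(s,[436,273,160],[np.pi,0,1.89],1,-1)
E
```

```text
t 1.32 pos [438.95 262.78 158.26] rot [ 3.141e+00 -2.000e-04  1.870e+00] F [ 0.98  0.15 -0.88] op 0.996 q [0.41 0.4  1.9  0.   0.84 0.11]
[{"dx": 0.0133, "dy": 0.0002, "dz": -0.0022, "rx": 0.0004, "ry": -0.0001, "rz": -0.0127, "claw": -1}]
```

View pics/w2.png

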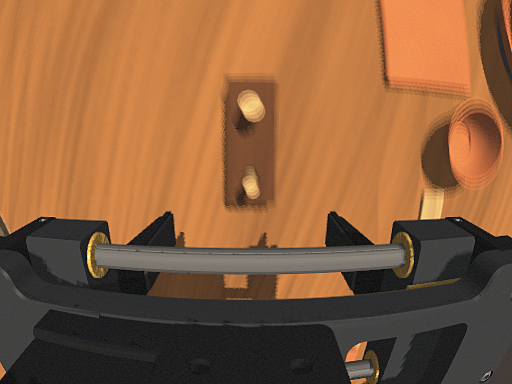

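```bash
python3 - <<'E'
from h import *
from cell import env
s,c,p,d=snap(env,'wrist','w3');st(s)
crop(p,190,60,310,220,3.7,'pics/w3c.png')
E
```

```text
t 1.38 pos [441.74 259.5  157.57] rot [3.1408e+00 9.0000e-04 1.8624e+00] F [ 2.81 -2.43 -1.11] op 1.001 q [ 0.4   0.4   1.9  -0.    0.84  0.11]
```

View pics/w3c.png

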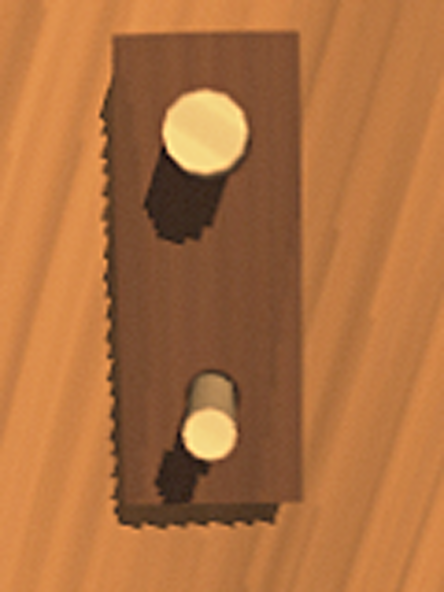

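```bash
python3 - <<'E'
from h import *
from cell import env
a=np.load('w3.npz')
def f(u,v): return [(190+(u+.5)/3.7-.5,60+(v+.5)/3.7-.5)]
peg=plane(a,f(209,434),80,True)[0]; dw=plane(a,f(205,131),65,True)[0]
print(peg,dw,np.hypot(*(dw-peg)[:2]),np.arctan2(-(dw-peg)[0],(dw-peg)[1]))
for uv in [(113,34),(300,32),(120,503),(301,501)]: print(plane(a,f(*uv),30,True)[0])
s=env.state();st(s)
plan(s,[peg[0],peg[1],130],[np.pi,0,1.87],1,-1)
E
```

```text
[433.9740994  274.86373301  80.        ] [412.94569583 341.44789556  65.        ] 69.82581513117351 0.3059038072913917
[380.40784941 362.48803278  30.        ]
[428.06380805 377.14484522  30.        ]
[417.98835629 238.77778093  30.        ]
[466.40321698 253.90622581  30.        ]
t 1.43 pos [440.22 261.21 157.81] rot [3.1415e+00 3.0000e-04 1.8668e+00] F [-0.5   0.47  0.09] op 1.0 q [ 0.41  0.4   1.9  -0.    0.84  0.11]
[{"dx": 0.0186, "dy": -0.0025, "dz": 0.0348, "rx": 0.0001, "ry": 0.0002, "rz": -0.002, "claw": -1}]
```

{"name": "arm_command", "arguments": {"steps": [{"dx": 0.0186,"dy": -0.0025,"dz": 0.02,"rx": 0,"ry": 0,"rz": -0.003,"claw": -1},{"dx": 0,"dy": 0,"dz": 0.015,"rx": 0,"ry": 0,"rz": 0,"claw": -1},{"dx": 0,"dy": 0,"dz": 0,"rx": 0,"ry": 0,"rz": 0,"claw": -1}]}}

```text
t: 1.8
eef_pos: [433.8, 274.9, 129.0]
tcp_rot: [-3.141, 0.0, 1.872]
ft_force: [0.2, -0.9, -0.4]
opening: 1.001
```

```bash
python3 - <<'E'
from h import *
from cell import env
s=env.state();st(s)
s,c,p,d=snap(env,'wrist','w4');st(s)
crop(p,150,100,350,250,4,'pics/w4c.png')
print(proj(c,[433.97,274.86,80],True))
plan(s,[433.97,274.86,48],[np.pi,0,1.875],3,-1)
E
```

```text
t 1.8 pos [433.81 274.91 129.02] rot [-3.1414e+00  3.0000e-04  1.8721e+00] F [ 0.25 -0.86 -0.43] op 1.001 q [ 0.44  0.45  1.92 -0.    0.77  0.14]
t 1.8 pos [433.81 274.91 129.02] rot [-3.1414e+00  3.0000e-04  1.8721e+00] F [ 0.25 -0.86 -0.43] op 1.001 q [ 0.44  0.45  1.92 -0.    0.77  0.14]
[[249.87417387 206.20252235]]
[{"dx": -0.0, "dy": 0.0001, "dz": 0.0338, "rx": -0.0, "ry": 0.0001, "rz": -0.0006, "claw": -1}, {"dx": -0.0, "dy": 0.0001, "dz": 0.0338, "rx": -0.0, "ry": 0.0001, "rz": -0.0006, "claw": -1}, {"dx": -0.0, "dy": 0.0001, "dz": 0.0338, "rx": -0.0, "ry": 0.0001, "rz": -0.0006, "claw": -1}]
```

View pics/w4c.png

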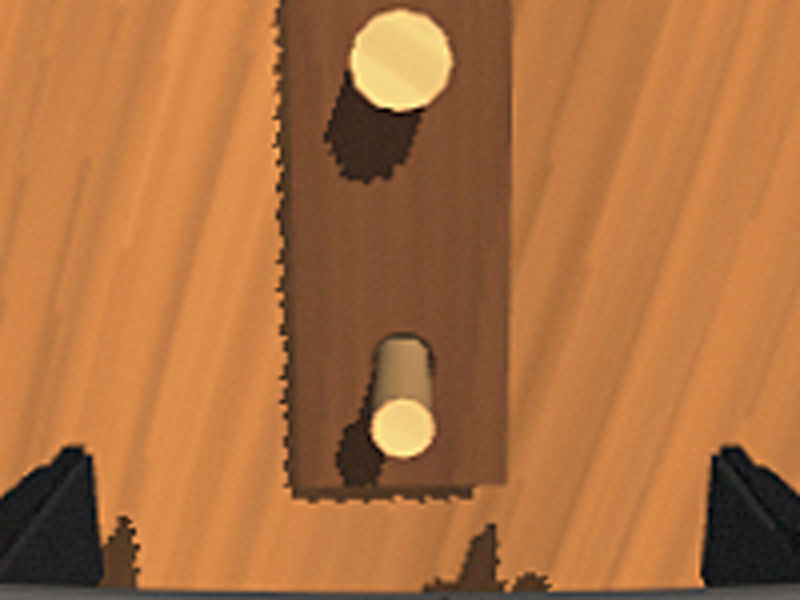

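{"name": "arm_command", "arguments": {"steps": [{"dx": 0,"dy": 0,"dz": 0.034,"rx": 0,"ry": 0,"rz": 0,"claw": -1},{"dx": 0,"dy": 0,"dz": 0.034,"rx": 0,"ry": 0,"rz": 0,"claw": -1},{"dx": 0,"dy": 0,"dz": 0.032,"rx": 0,"ry": 0,"rz": 0,"claw": -1},{"dx": 0,"dy": 0,"dz": 0,"rx": 0,"ry": 0,"rz": 0,"claw": -1},{"dx": 0,"dy": 0,"dz": 0,"rx": 0,"ry": 0,"rz": 0,"claw": -1}]}}

```text
t: 2.48
eef_pos: [435.8, 276.4, 51.1]
tcp_rot: [3.135, -0.001, 1.874]
ft_force: [-0.2, 0.8, -0.4]
opening: 0.999
```

```bash
python3 - <<'E'
from h import *
from cell import env
s=env.state();st(s)
plan(s,[433.97,274.86,48],[np.pi,0,1.875],1,-1)
E
```

```text
t 2.48 pos [435.79 276.36  51.07] rot [ 3.1353e+00 -6.0000e-04  1.8744e+00] F [-0.16  0.82 -0.38] op 0.999 q [ 0.44  0.57  1.98 -0.    0.58  0.13]
[{"dx": -0.0011, "dy": -0.0028, "dz": 0.0038, "rx": 0.004, "ry": -0.0004, "rz": -0.0004, "claw": -1}]
```

{"name": "arm_command", "arguments": {"steps": [{"dx": -0.001,"dy": -0.0028,"dz": 0.004,"rx": 0.004,"ry": 0,"rz": 0,"claw": -1},{"dx": 0,"dy": 0,"dz": 0,"rx": 0,"ry": 0,"rz": 0,"claw": 1},{"dx": 0,"dy": 0,"dz": 0,"rx": 0,"ry": 0,"rz": 0,"claw": 1},{"dx": 0,"dy": 0,"dz": 0,"rx": 0,"ry": 0,"rz": 0,"claw": 1},{"dx": 0,"dy": 0,"dz": 0,"rx": 0,"ry": 0,"rz": 0,"claw": 1}]}}

```text
t: 3.1
eef_pos: [434.8, 275.3, 50.2]
tcp_rot: [3.138, -0.001, 1.875]
ft_force: [0.6, -0.5, -0.8]
opening: 0.636
```

```bash
python3 - <<'E'
from h import *
from cell import env
s=env.state();st(s)
E
```

```text
t 3.1 pos [434.75 275.31  50.18] rot [ 3.1380e+00 -1.1000e-03  1.8748e+00] F [ 0.65 -0.54 -0.75] op 0.636 q [0.44 0.58 1.98 0.   0.58 0.13]
```

{"name": "arm_command", "arguments": {"steps": [{"dx": 0,"dy": 0,"dz": 0.002,"rx": 0.002,"ry": 0,"rz": 0,"claw": 1},{"dx": 0,"dy": 0,"dz": 0,"rx": 0,"ry": 0,"rz": 0,"claw": 1},{"dx": 0,"dy": 0,"dz": 0,"rx": 0,"ry": 0,"rz": 0,"claw": 1},{"dx": 0,"dy": 0,"dz": 0,"rx": 0,"ry": 0,"rz": 0,"claw": 1},{"dx": 0,"dy": 0,"dz": 0,"rx": 0,"ry": 0,"rz": 0,"claw": 1},{"dx": 0,"dy": 0,"dz": 0,"rx": 0,"ry": 0,"rz": 0,"claw": 1},{"dx": 0,"dy": 0,"dz": 0,"rx": 0,"ry": 0,"rz": 0,"claw": 1}]}}

```text
t: 3.98
eef_pos: [434.7, 275.3, 48.3]
tcp_rot: [-3.141, -0.001, 1.875]
ft_force: [0.3, -0.6, 0.1]
opening: 0.12
```

```bash
python3 - <<'E'
from h import *
from cell import env
s=env.state();st(s)
plan(s,[s['eef_pos'][0],s['eef_pos'][1],125],[np.pi,0,1.875],3,1)
E
```

```text
t 3.98 pos [434.67 275.3   48.35] rot [-3.1414e+00 -1.1000e-03  1.8747e+00] F [ 0.29 -0.6   0.09] op 0.12 q [0.44 0.58 1.98 0.   0.58 0.13]
[{"dx": 0.0, "dy": -0.0, "dz": -0.0319, "rx": -0.0, "ry": -0.0002, "rz": -0.0001, "claw": 1}, {"dx": 0.0, "dy": -0.0, "dz": -0.0319, "rx": -0.0, "ry": -0.0002, "rz": -0.0001, "claw": 1}, {"dx": 0.0, "dy": -0.0, "dz": -0.0319, "rx": -0.0, "ry": -0.0002, "rz": -0.0001, "claw": 1}]
```

{"name": "arm_command", "arguments": {"steps": [{"dx": 0,"dy": 0,"dz": 0,"rx": 0,"ry": 0,"rz": 0,"claw": 1},{"dx": 0,"dy": 0,"dz": -0.032,"rx": 0,"ry": 0,"rz": 0,"claw": 1},{"dx": 0,"dy": 0,"dz": -0.05,"rx": 0,"ry": 0,"rz": 0,"claw": 1},{"dx": 0,"dy": 0,"dz": -0.034,"rx": 0,"ry": 0,"rz": 0,"claw": 1},{"dx": 0,"dy": 0,"dz": 0,"rx": 0,"ry": 0,"rz": 0,"claw": 1}]}}

```text
t: 4.6
eef_pos: [434.5, 275.1, 143.2]
tcp_rot: [-3.14, -0.001, 1.875]
ft_force: [-0.2, 0.7, -0.3]
opening: 0.12
```

```bash
python3 - <<'E'
from h import *
from cell import env
s=env.state();st(s)
plan(s,[655,-30,140],[np.pi,0,np.pi/2+.212],9,1)
E
```

```text
t 4.6 pos [434.47 275.07 143.22] rot [-3.1400e+00 -9.0000e-04  1.8747e+00] F [-0.15  0.7  -0.32] op 0.12 q [0.44 0.43 1.91 0.   0.81 0.13]
[{"dx": -0.0496, "dy": 0.0165, "dz": 0.0004, "rx": -0.0001, "ry": -0.0001, "rz": 0.0065, "claw": 1}, {"dx": -0.0494, "dy": 0.0171, "dz": 0.0004, "rx": -0.0001, "ry": -0.0001, "rz": 0.0065, "claw": 1}, {"dx": -0.0492, "dy": 0.0176, "dz": 0.0004, "rx": -0.0001, "ry": -0.0001, "rz": 0.0065, "claw": 1}, {"dx": -0.0491, "dy": 0.0181, "dz": 0.0004, "rx": -0.0001, "ry": -0.0001, "rz": 0.0065, "claw": 1}, {"dx": -0.0489, "dy": 0.0186, "dz": 0.0004, "rx": -0.0001, "ry": -0.0001, "rz": 0.0065, "claw": 1}, {"dx": -0.0487, "dy": 0.0191, "dz": 0.0004, "rx": -0.0001, "ry": -0.0001, "rz": 0.0065, "claw": 1}, {"dx": -0.0485, "dy": 0.0196, "dz": 0.0004, "rx": -0.0001, "ry": -0.0001, "rz": 0.0065, "claw": 1}, {"dx": -0.0483, "dy": 0.02, "dz": 0.0004, "rx": -0.0001, "ry": -0.0001, "rz": 0.0065, "claw": 1}, {"dx": -0.0481, "dy": 0.0205, "dz": 0.0004, "rx": -0.0001, "ry": -0.0001, "rz": 0.0065, "claw": 1}]
```

{"name": "arm_command", "arguments": {"steps": [{"dx": -0.058,"dy": 0.017,"dz": 0,"rx": 0,"ry": 0,"rz": 0.0065,"claw": 1},{"dx": -0.058,"dy": 0.017,"dz": 0,"rx": 0,"ry": 0,"rz": 0.0065,"claw": 1},{"dx": -0.058,"dy": 0.0175,"dz": 0,"rx": 0,"ry": 0,"rz": 0.0065,"claw": 1},{"dx": -0.058,"dy": 0.018,"dz": 0,"rx": 0,"ry": 0,"rz": 0.0065,"claw": 1},{"dx": -0.0575,"dy": 0.0185,"dz": 0,"rx": 0,"ry": 0,"rz": 0.0065,"claw": 1},{"dx": -0.0575,"dy": 0.019,"dz": 0,"rx": 0,"ry": 0,"rz": 0.0065,"claw": 1},{"dx": -0.057,"dy": 0.0195,"dz": 0,"rx": 0,"ry": 0,"rz": 0.0065,"claw": 1},{"dx": -0.05,"dy": 0.02,"dz": 0,"rx": 0,"ry": 0,"rz": 0.0065,"claw": 1},{"dx": -0.03,"dy": 0.01,"dz": 0,"rx": 0,"ry": 0,"rz": 0.003,"claw": 1},{"dx": 0,"dy": 0,"dz": 0,"rx": 0,"ry": 0,"rz": 0,"claw": 1}]}}

```text
t: 5.85
eef_pos: [659.7, -77.0, 127.6]
tcp_rot: [-3.126, -0.005, 1.787]
ft_force: [-0.3, 0.5, 0.7]
opening: 0.12
```

```bash
python3 - <<'E'
from h import *
from cell import env
s=env.state();st(s)
plan(s,[666,-83,130],[np.pi,0,np.pi/2+.212],1,1)
E
```

```text
t 5.85 pos [659.72 -76.95 127.64] rot [-3.1265 -0.0049  1.787 ] F [-0.27  0.46  0.71] op 0.12 q [-0.21  0.64  1.53 -0.    0.99 -0.43]
[{"dx": -0.0091, "dy": 0.006, "dz": -0.0031, "rx": -0.0096, "ry": -0.0031, "rz": 0.0027, "claw": 1}]
```

{"name": "arm_command", "arguments": {"steps": [{"dx": -0.008,"dy": 0.006,"dz": -0.003,"rx": -0.0096,"ry": -0.003,"rz": 0.0027,"claw": 1},{"dx": 0,"dy": 0,"dz": 0,"rx": 0,"ry": 0,"rz": 0,"claw": 1},{"dx": 0,"dy": 0,"dz": 0,"rx": 0,"ry": 0,"rz": 0,"claw": 1}]}}

```text
t: 6.22
eef_pos: [664.8, -80.2, 128.7]
tcp_rot: [-3.14, -0.001, 1.784]
ft_force: [0.3, -0.3, -0.9]
opening: 0.117
```

```bash
python3 - <<'E'
from h import *
from cell import env
s,c,p,d=snap(env,'wrist','w5');st(s);s=env.state();st(s)
crop(p,150,40,400,230,3.2,'pics/w5c.png')
E
```

```text
t 6.22 pos [664.83 -80.24 128.71] rot [-3.1405e+00 -1.1000e-03  1.7843e+00] F [ 0.32 -0.3  -0.91] op 0.117 q [-0.22  0.64  1.53  0.    0.98 -0.43]
t 6.28 pos [664.89 -80.25 128.79] rot [-3.1406e+00 -1.0000e-03  1.7843e+00] F [ 1.27 -0.47  0.07] op 0.123 q [-0.22  0.64  1.53  0.    0.98 -0.43]
```

View pics/w5c.png

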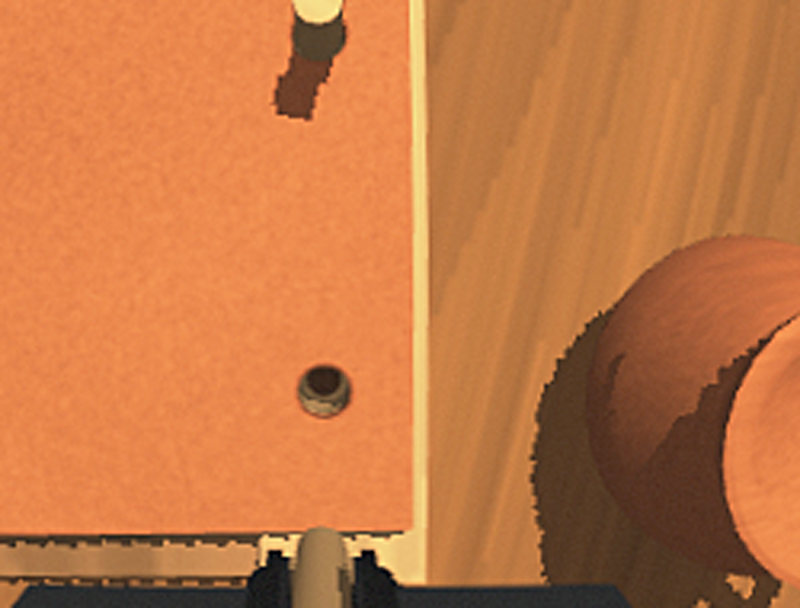

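```bash
python3 - <<'E'
from h import *
from cell import env
a=np.load('w5.npz')
h=plane(a,[(250.9,161.5)],37,True)[0];print('hole',h)
# row/col circle detection on dark
p=a['p'];g=p[140:185,230:275].astype(int)
m=((g[:,:,0]-g[:,:,2])<85).astype(np.uint8)
n,l,stt,ce=cv2.connectedComponentsWithStats(m);print(stt[1:],ce[1:]+[230,140])
x=R(a['rot'])
tcp=a['pos']
for k in (37,38,39): print('foot',proj(a,tcp+x[:,2]*k,True))
ft=tcp+x[:,2]*38.3
ring=[ft+6*(np.cos(t)*x[:,0]+np.sin(t)*x[:,1]) for t in np.linspace(0,2*np.pi,12)]
q=(proj(a,ring,True)-[150,40])*3.2; print(q.round())
sp=plane(a,[(150+318/3.2,40+5/3.2)],74.5,True);print(sp)
E
```

```text
hole [659.74698517 -52.44841349  37.        ]
[[ 13  14  17  15 171]] [[251.22222222 160.80701754]]
foot [[249.67403298 211.01665042]]
foot [[249.67594639 210.5924764 ]]
foot [[249.67784355 210.17198512]]
[[319. 520.]
 [333. 524.]
 [343. 535.]
 [345. 549.]
 [339. 562.]
 [326. 569.]
 [312. 569.]
 [299. 562.]
 [293. 549.]
 [295. 535.]
 [305. 524.]
 [319. 520.]]
[[637.96615834  42.43540871  74.5       ]]
```

```bash
python3 - <<'E'
from h import *
a=np.load('w5.npz');p=a['p'];crop(p,225,190,280,230,12,'pics/w5d.png')
E
```

```text
(no output)
```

View pics/w5d.png

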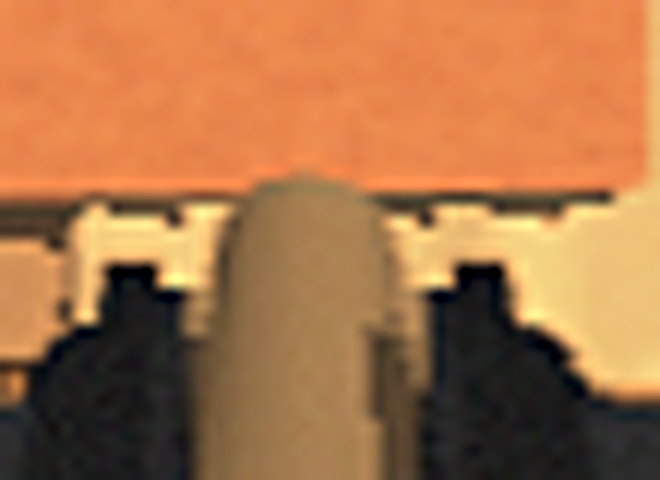

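```bash
python3 - <<'E'
from h import *
from cell import env
a=np.load('w5.npz')
f=plane(a,[(249.8,212.3)],90.4,True)[0];h=plane(a,[(251.0,161.4)],37,True)[0]
print(f,h,R(a['rot'])[:,0]@(f-a['pos']))
s=env.state();st(s); d=h-f
plan(s,[s['eef_pos'][0]+d[0],s['eef_pos'][1]+d[1],88],[np.pi,0,s['tcp_rot'][2]],2,1)
E
```

```text
[665.16732092 -81.57896448  90.4       ] [659.81459408 -52.34186009  37.        ] -1.4226984934568796
t 6.28 pos [664.89 -80.25 128.79] rot [-3.1406e+00 -1.0000e-03  1.7843e+00] F [ 1.27 -0.47  0.07] op 0.123 q [-0.22  0.64  1.53  0.    0.98 -0.43]
[{"dx": 0.0185, "dy": 0.0006, "dz": 0.0255, "rx": -0.0003, "ry": -0.0003, "rz": 0.0, "claw": 1}, {"dx": 0.0186, "dy": 0.0006, "dz": 0.0255, "rx": -0.0003, "ry": -0.0003, "rz": 0.0, "claw": 1}]
```

{"name": "arm_command", "arguments": {"steps": [{"dx": 0.0185,"dy": 0.0006,"dz": 0,"rx": 0,"ry": 0,"rz": 0,"claw": 1},{"dx": 0.0185,"dy": 0.0006,"dz": 0.012,"rx": 0,"ry": 0,"rz": 0,"claw": 1},{"dx": 0,"dy": 0,"dz": 0.025,"rx": 0,"ry": 0,"rz": 0,"claw": 1},{"dx": 0,"dy": 0,"dz": 0.012,"rx": 0,"ry": 0,"rz": 0,"claw": 1},{"dx": 0,"dy": 0,"dz": 0,"rx": 0,"ry": 0,"rz": 0,"claw": 1},{"dx": 0,"dy": 0,"dz": 0,"rx": 0,"ry": 0,"rz": 0,"claw": 1}]}}

```text
t: 7.02
eef_pos: [658.4, -45.2, 88.3]
tcp_rot: [-3.141, -0.001, 1.787]
ft_force: [-0.4, -0.0, 0.1]
opening: 0.116
```

```bash
python3 - <<'E'
from h import *
from cell import env
s=env.state();st(s)
plan(s,[659.5,-51,88],[np.pi,0,1.7843],1,1)
E
```

```text
t 7.03 pos [658.43 -45.25  88.26] rot [-3.1409e+00 -1.3000e-03  1.7870e+00] F [-0.36 -0.02  0.07] op 0.116 q [-0.17  0.68  1.58  0.    0.88 -0.39]
[{"dx": -0.0073, "dy": -0.0002, "dz": 0.0003, "rx": -0.0004, "ry": -0.0008, "rz": 0.0018, "claw": 1}]
```

{"name": "arm_command", "arguments": {"steps": [{"dx": -0.006,"dy": 0,"dz": 0,"rx": 0,"ry": -0.001,"rz": 0.0018,"claw": 1},{"dx": 0,"dy": 0,"dz": 0,"rx": 0,"ry": 0,"rz": 0,"claw": 1},{"dx": 0,"dy": 0,"dz": 0,"rx": 0,"ry": 0,"rz": 0,"claw": 1}]}}

```text
t: 7.4
eef_pos: [660.1, -50.8, 89.4]
tcp_rot: [3.141, 0.001, 1.783]
ft_force: [-0.0, -0.8, -0.4]
opening: 0.116
```

```bash
python3 - <<'E'
from h import *
from cell import env
s,c,p,d=snap(env,'wrist','w6');st(s)
crop(p,210,170,290,230,10,'pics/w6c.png')
x=R(s['tcp_rot']);ft=s['eef_pos']+x[:,2]*38.35
for nm,o,r in (('foot',ft,6),('hole',np.array([659.8,-52.3,37]),7.5)):
    q=(proj(c,[o]+[o+r*v for v in (x[:,0],-x[:,0],x[:,1],-x[:,1])],True)-[210,170]+.5)*10
    print(nm,q.round())
E
```

```text
t 7.4 pos [660.06 -50.78  89.44] rot [3.1406e+00 1.2000e-03 1.7833e+00] F [-0.01 -0.84 -0.45] op 0.116 q [-0.18  0.68  1.58 -0.    0.89 -0.39]
foot [[402. 410.]
 [402. 332.]
 [402. 487.]
 [484. 410.]
 [320. 410.]]
hole [[394. 371.]
 [394. 278.]
 [394. 462.]
 [490. 371.]
 [298. 371.]]
```

View pics/w6c.png

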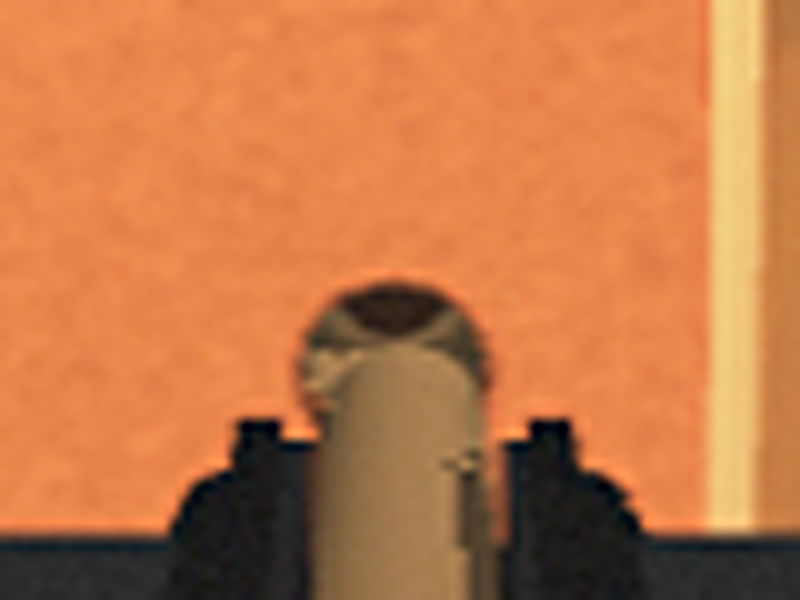

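{"name": "arm_command", "arguments": {"steps": [{"dx": -0.0006,"dy": -0.0009,"dz": 0,"rx": 0,"ry": 0.001,"rz": 0,"claw": 1},{"dx": 0,"dy": 0,"dz": 0,"rx": 0,"ry": 0,"rz": 0,"claw": 1},{"dx": 0,"dy": 0,"dz": 0.006,"rx": 0,"ry": 0,"rz": 0,"claw": 1},{"dx": 0,"dy": 0,"dz": 0.006,"rx": 0,"ry": 0,"rz": 0,"claw": 1},{"dx": 0,"dy": 0,"dz": 0,"rx": 0,"ry": 0,"rz": 0,"claw": 1}]}}

```text
t: 8.07
eef_pos: [659.2, -51.3, 79.0]
tcp_rot: [3.141, -0.001, 1.783]
ft_force: [-0.4, -0.2, 0.1]
opening: 0.117
```

```bash
python3 - <<'E'
from h import *
from cell import env
s,c,p,d=snap(env,'wrist','w7');st(s)
crop(p,210,170,290,230,10,'pics/w7c.png')
x=R(s['tcp_rot']);ft=s['eef_pos']+x[:,2]*38.35-.9*x[:,0]
for nm,o,r in (('foot',ft,6),('hole',np.array([659.8,-52.3,37]),7.5)):
    print(nm,o); q=(proj(c,[o]+[o+r*v for v in (x[:,0],-x[:,0],x[:,1],-x[:,1])],True)-[210,170]+.5)*10
    print(nm,q.round().tolist())
E
```

```text
t 8.07 pos [659.24 -51.34  78.96] rot [ 3.1409e+00 -7.0000e-04  1.7834e+00] F [-0.36 -0.19  0.06] op 0.117 q [-0.18  0.69  1.59  0.    0.87 -0.39]
foot [659.45004539 -52.18921088  40.61287571]
foot [[402.0, 421.0], [402.0, 343.0], [402.0, 498.0], [484.0, 421.0], [320.0, 421.0]]
hole [659.8 -52.3  37. ]
hole [[406.0, 408.0], [406.0, 312.0], [406.0, 503.0], [507.0, 408.0], [306.0, 408.0]]
```

View pics/w7c.png

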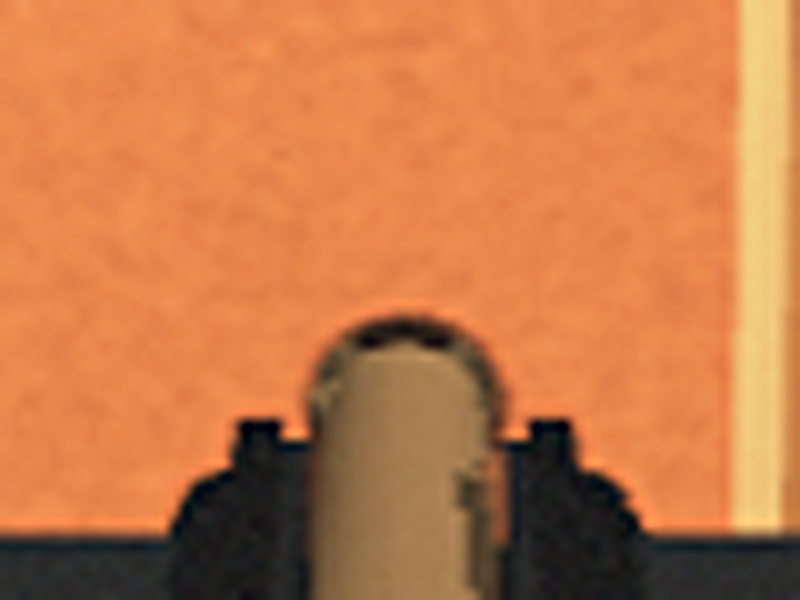

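{"name": "arm_command", "arguments": {"steps": [{"dx": 0,"dy": 0.0003,"dz": 0.006,"rx": 0,"ry": 0,"rz": 0,"claw": 1},{"dx": 0,"dy": 0,"dz": 0.008,"rx": 0,"ry": 0,"rz": 0,"claw": 1},{"dx": 0,"dy": 0,"dz": 0.008,"rx": 0,"ry": 0,"rz": 0,"claw": 1},{"dx": 0,"dy": 0,"dz": 0,"rx": 0,"ry": 0,"rz": 0,"claw": 1}]}}

```text
t: 8.62
eef_pos: [659.5, -51.2, 60.1]
tcp_rot: [3.141, -0.001, 1.783]
ft_force: [-0.7, -0.5, 0.0]
opening: 0.121
```

```bash
python3 - <<'E'
from h import *
from cell import env
s=env.state();st(s)
plan(s,[659.5,-51.4,46],[np.pi,0,1.7833],1,1)
E
```

```text
t 8.62 pos [659.55 -51.23  60.12] rot [ 3.1409e+00 -6.0000e-04  1.7834e+00] F [-0.72 -0.47  0.03] op 0.121 q [-0.18  0.71  1.6   0.    0.83 -0.39]
[{"dx": -0.0002, "dy": -0.0001, "dz": 0.0177, "rx": 0.0004, "ry": -0.0004, "rz": 0.0001, "claw": 1}]
```

{"name": "arm_command", "arguments": {"steps": [{"dx": 0,"dy": 0,"dz": 0.007,"rx": 0,"ry": 0,"rz": 0,"claw": 1},{"dx": 0,"dy": 0,"dz": 0.006,"rx": 0,"ry": 0,"rz": 0,"claw": 1},{"dx": 0,"dy": 0,"dz": 0.004,"rx": 0,"ry": 0,"rz": 0,"claw": 1},{"dx": 0,"dy": 0,"dz": 0,"rx": 0,"ry": 0,"rz": 0,"claw": 1}]}}

```text
t: 9.12
eef_pos: [659.6, -51.3, 45.6]
tcp_rot: [3.141, -0.001, 1.783]
ft_force: [0.6, 0.1, 0.4]
opening: 0.118
```

```bash
python3 - <<'E'
from h import *
from cell import env
s=env.state();st(s)
E
```

```text
t 9.12 pos [659.62 -51.26  45.58] rot [ 3.1408e+00 -6.0000e-04  1.7834e+00] F [0.57 0.11 0.39] op 0.118 q [-0.18  0.73  1.61  0.    0.8  -0.39]
```

{"name": "arm_command", "arguments": {"steps": [{"dx": 0,"dy": 0,"dz": 0,"rx": 0,"ry": 0,"rz": 0,"claw": 0.2},{"dx": 0,"dy": 0,"dz": 0,"rx": 0,"ry": 0,"rz": 0,"claw": 0.2},{"dx": 0,"dy": 0,"dz": 0,"rx": 0,"ry": 0,"rz": 0,"claw": 0.2},{"dx": 0,"dy": 0,"dz": 0,"rx": 0,"ry": 0,"rz": 0,"claw": 0.2},{"dx": 0,"dy": 0,"dz": -0.02,"rx": 0,"ry": 0,"rz": 0,"claw": 0.2},{"dx": 0,"dy": 0,"dz": -0.05,"rx": 0,"ry": 0,"rz": 0,"claw": 0.2},{"dx": 0,"dy": 0,"dz": -0.05,"rx": 0,"ry": 0,"rz": 0,"claw": 0.2},{"dx": -0.02,"dy": 0,"dz": 0,"rx": 0,"ry": 0,"rz": 0,"claw": 0.2},{"dx": 0,"dy": 0,"dz": 0,"rx": 0,"ry": 0,"rz": 0,"claw": 0.2},{"dx": 0,"dy": 0,"dz": 0,"rx": 0,"ry": 0,"rz": 0,"claw": 0.2}]}}

```text
t: 10.38
eef_pos: [663.0, -67.6, 147.9]
tcp_rot: [3.139, 0.0, 1.783]
ft_force: [-0.7, 0.6, 0.0]
opening: 0.401
```

```bash
python3 - <<'E'
from h import *
from cell import env
s,c,p,d=snap(env,'wrist','w8');st(s)
crop(p,110,10,400,230,2.7,'pics/w8c.png')
print(proj(c,[[659.8,-52.3,75],[659.8,-52.3,37]],True))
E
```

```text
t 10.38 pos [663.04 -67.6  147.94] rot [3.1393 0.     1.7832] F [-0.65  0.58  0.01] op 0.401 q [-0.2   0.61  1.52  0.    1.   -0.41]
[[249.63927889 179.72457876]
 [249.61221315 171.41525317]]
```

View pics/w8c.png

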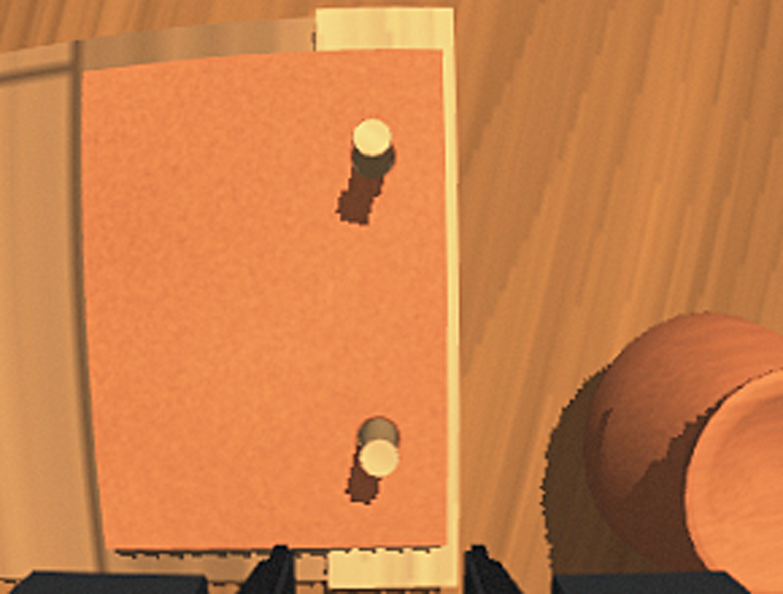

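```bash
python3 - <<'E'
from h import *
a=np.load('w8.npz');d=a['d']
def med(u,v,r=3):
    x=d[v-r:v+r+1,u-r:u+r+1];return np.median(x[x>0])
def z(u,v):
    # optical axis depth -> world z
    r=rays(a,[(u,v)],True)[0]; ax=-R(a['attitude'])[:,2]
    return (a['xyz']+r*med(u,v)/(r@ax))
def f(u,v): return (110+(u+.5)/2.7-.5,10+(v+.5)/2.7-.5)
for n,uv in (('peg',(379,459)),('set',(372,136)),('sh',(280,300)),('sh2',(410,350))):
    u,v=map(round,f(*uv)); print(n,u,v,z(u,v).round(1))
P={}
for n,uv,zz in (('tailL',(81,72),37),('tailR',(106,549),37),('tailmid',(85,310),37),('headL',(444,50),37),('headR',(445,546),37),('peg',(379,459),75),('set',(372,136),74.5)):
    P[n]=plane(a,[f(*uv)],zz,True)[0];print(n,P[n].round(1))
e=P['tailL']-P['tailR'];print(np.hypot(*e[:2]),np.arctan2(-e[0],e[1]))
e=P['headL']-P['headR'];print(np.hypot(*e[:2]),np.arctan2(-e[0],e[1]))
e=P['set']-P['peg'];print(np.hypot(*e[:2]),np.arctan2(-e[0],e[1]))
E
```

```text
peg 250 180 [660.2 -52.6  74.2]
set 247 60 [636.8  44.2  73.7]
sh 213 121 [615.9 -12.2  36.5]
sh2 262 139 [664.7 -19.5  36.2]
tailL [525.6  58.9  37. ]
tailR [ 567.1 -116.1   37. ]
tailmid [546.1 -28.   37. ]
headL [653.2  88.   37. ]
headR [692.6 -87.   37. ]
peg [660.1 -52.2  75. ]
set [637.3  44.1  74.5]
179.80079162389978 0.2328080650590848
179.34451034922287 0.22141568883703203
98.94132590237244 0.23326701829866933
```

```bash
python3 - <<'E'
from h import *
from cell import env
s=env.state();st(s)
plan(s,[490,-340,155],[np.pi,0,np.pi/2+.1],7,.2)
E
```

```text
t 10.43 pos [662.97 -67.59 147.68] rot [ 3.1397e+00 -1.0000e-04  1.7833e+00] F [-0.46  0.16  0.09] op 0.393 q [-0.2   0.62  1.52  0.    1.   -0.41]
[{"dx": -0.041, "dy": -0.0404, "dz": -0.0014, "rx": 0.0002, "ry": -0.0, "rz": 0.0102, "claw": 0.2}, {"dx": -0.0417, "dy": -0.0398, "dz": -0.0014, "rx": 0.0002, "ry": -0.0, "rz": 0.0102, "claw": 0.2}, {"dx": -0.0423, "dy": -0.0391, "dz": -0.0014, "rx": 0.0002, "ry": -0.0, "rz": 0.0102, "claw": 0.2}, {"dx": -0.0429, "dy": -0.0384, "dz": -0.0014, "rx": 0.0002, "ry": -0.0, "rz": 0.0102, "claw": 0.2}, {"dx": -0.0436, "dy": -0.0377, "dz": -0.0013, "rx": 0.0002, "ry": -0.0, "rz": 0.0102, "claw": 0.2}, {"dx": -0.0442, "dy": -0.037, "dz": -0.0013, "rx": 0.0002, "ry": -0.0, "rz": 0.0102, "claw": 0.2}, {"dx": -0.0447, "dy": -0.0363, "dz": -0.0013, "rx": 0.0002, "ry": -0.0, "rz": 0.0102, "claw": 0.2}]
```

{"name": "arm_command", "arguments": {"steps": [{"dx": -0.041,"dy": -0.04,"dz": -0.0014,"rx": 0,"ry": 0,"rz": 0.01,"claw": 0.2},{"dx": -0.042,"dy": -0.04,"dz": -0.0014,"rx": 0,"ry": 0,"rz": 0.01,"claw": 0.2},{"dx": -0.042,"dy": -0.039,"dz": -0.0014,"rx": 0,"ry": 0,"rz": 0.01,"claw": 0.2},{"dx": -0.043,"dy": -0.038,"dz": -0.0014,"rx": 0,"ry": 0,"rz": 0.01,"claw": 0.2},{"dx": -0.0435,"dy": -0.038,"dz": -0.0014,"rx": 0,"ry": 0,"rz": 0.01,"claw": 0.2},{"dx": -0.044,"dy": -0.037,"dz": -0.0014,"rx": 0,"ry": 0,"rz": 0.01,"claw": 0.2},{"dx": -0.03,"dy": -0.02,"dz": -0.0014,"rx": 0,"ry": 0,"rz": 0.01,"claw": 0.2},{"dx": 0,"dy": 0,"dz": 0,"rx": 0,"ry": 0,"rz": 0,"claw": 0.2},{"dx": 0,"dy": 0,"dz": 0,"rx": 0,"ry": 0,"rz": 0,"claw": 0.2},{"dx": 0,"dy": 0,"dz": 0,"rx": 0,"ry": 0,"rz": 0,"claw": 0.2}]}}

```text
t: 11.68
eef_pos: [496.2, -329.0, 147.6]
tcp_rot: [-3.133, -0.009, 1.674]
ft_force: [0.6, -0.8, -0.5]
opening: 0.397
```

```bash
python3 - <<'E'
from h import *
from cell import env
s,c,p,d=snap(env,'wrist','w9');st(s)
crop(p,110,30,400,240,2.7,'pics/w9c.png')
E
```

```text
t 11.68 pos [ 496.19 -329.02  147.64] rot [-3.1333 -0.0085  1.6742] F [ 0.55 -0.81 -0.51] op 0.397 q [-0.7   0.53  1.7   0.    0.93 -0.8 ]
```

View pics/w9c.png

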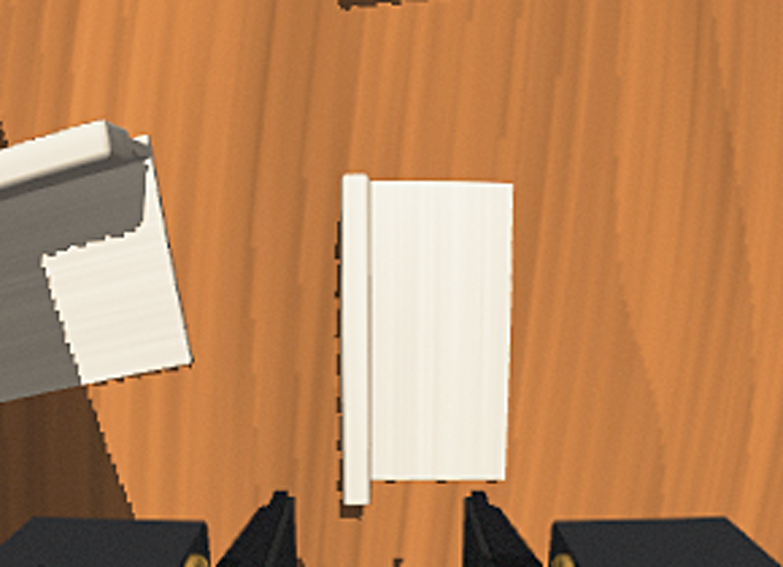

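```bash
python3 - <<'E'
from h import *
from cell import env
a=np.load('w9.npz')
def f(u,v): return (110+(u+.5)/2.7-.5,30+(v+.5)/2.7-.5)
def P(u,v,z): return plane(a,[f(u,v)],z,True)[0]
hl=(P(343,175,38)+P(368,175,38))/2;hr=(P(343,504,38)+P(369,504,38))/2
fl=P(512,184,3);fr=P(505,480,3)
print(hl,hr,fl,fr)
for e in (hl-hr,fl-fr): print(np.hypot(*e[:2]),np.arctan2(-e[0],e[1]))
m=(hl+hr)/2; fm=(fl+fr)/2; print(m,fm,np.hypot(*(fm-m)[:2]), np.arctan2(*(fm-m)[1::-1]))
s=env.state();st(s)
plan(s,[m[0],m[1],110],[np.pi,0,np.pi/2+.1],2,.2)
E
```

```text
[ 478.24436151 -240.68486092   38.        ] [ 490.04121269 -358.15730054   38.        ] [ 537.51065335 -234.33132921    3.        ] [ 549.9746192  -353.41021053    3.        ]
118.06328713094301 0.10008674206577557
119.72940499289398 0.10429007344965309
[ 484.1427871  -299.42108073   38.        ] [ 543.74263627 -293.87076987    3.        ] 59.85773110037667 0.09285843662191812
t 11.72 pos [ 496.21 -328.93  147.65] rot [-3.1333 -0.0085  1.6744] F [ 0.81 -0.07  0.29] op 0.398 q [-0.7   0.53  1.7   0.    0.93 -0.8 ]
[{"dx": 0.0189, "dy": -0.0054, "dz": 0.0237, "rx": -0.0026, "ry": -0.0027, "rz": 0.0012, "claw": 0.2}, {"dx": 0.019, "dy": -0.0055, "dz": 0.0236, "rx": -0.0026, "ry": -0.0027, "rz": 0.0012, "claw": 0.2}]
```

{"name": "arm_command", "arguments": {"steps": [{"dx": 0.019,"dy": -0.0055,"dz": 0.015,"rx": -0.0026,"ry": -0.0027,"rz": 0.0012,"claw": 0.2},{"dx": 0.016,"dy": -0.0055,"dz": 0.025,"rx": -0.0026,"ry": -0.0027,"rz": 0.0012,"claw": 0.2},{"dx": 0,"dy": 0,"dz": 0.03,"rx": 0,"ry": 0,"rz": 0,"claw": 0.2},{"dx": 0,"dy": 0,"dz": 0.02,"rx": 0,"ry": 0,"rz": 0,"claw": 0.2},{"dx": 0,"dy": 0,"dz": 0,"rx": 0,"ry": 0,"rz": 0,"claw": 0.2},{"dx": 0,"dy": 0,"dz": 0,"rx": 0,"ry": 0,"rz": 0,"claw": 0.2}]}}

```text
t: 12.48
eef_pos: [486.7, -298.1, 74.8]
tcp_rot: [3.14, 0.001, 1.676]
ft_force: [0.8, 0.0, -0.5]
opening: 0.398
```

```bash
python3 - <<'E'
from h import *
from cell import env
s=env.state();st(s)
plan(s,[484.1,-299.6,11],[np.pi,0,np.pi/2+.102],1,.2)
E
```

```text
t 12.47 pos [ 486.74 -298.1    74.82] rot [3.1399e+00 1.4000e-03 1.6762e+00] F [ 0.81  0.03 -0.54] op 0.398 q [-0.67  0.59  1.83  0.    0.72 -0.77]
[{"dx": -0.0014, "dy": -0.0036, "dz": 0.0798, "rx": 0.0011, "ry": 0.0009, "rz": 0.0022, "claw": 0.2}]
```

{"name": "arm_command", "arguments": {"steps": [{"dx": -0.0014,"dy": -0.0036,"dz": 0,"rx": 0.001,"ry": 0.001,"rz": 0.002,"claw": 0.2},{"dx": 0,"dy": 0,"dz": 0.025,"rx": 0,"ry": 0,"rz": 0,"claw": 0.2},{"dx": 0,"dy": 0,"dz": 0.025,"rx": 0,"ry": 0,"rz": 0,"claw": 0.2},{"dx": 0,"dy": 0,"dz": 0.017,"rx": 0,"ry": 0,"rz": 0,"claw": 0.2},{"dx": 0,"dy": 0,"dz": 0,"rx": 0,"ry": 0,"rz": 0,"claw": 0.2},{"dx": 0,"dy": 0,"dz": 0,"rx": 0,"ry": 0,"rz": 0,"claw": 0.2}]}}

```text
t: 13.22
eef_pos: [485.1, -301.7, 23.5]
tcp_rot: [3.137, 0.004, 1.672]
ft_force: [-0.7, 0.2, -0.2]
opening: 0.399
```

```bash
python3 - <<'E'
from h import *
from cell import env
s=env.state();st(s)
plan(s,[484.1,-299.6,11],[np.pi,0,np.pi/2+.102],1,.2)
E
```

```text
t 13.22 pos [ 485.14 -301.66   23.54] rot [3.1372 0.0041 1.6717] F [-0.74  0.24 -0.25] op 0.399 q [-0.67  0.67  1.86  0.    0.61 -0.77]
[{"dx": 0.0028, "dy": -0.0011, "dz": 0.0157, "rx": 0.0028, "ry": 0.0026, "rz": -0.0007, "claw": 0.2}]
```

{"name": "arm_command", "arguments": {"steps": [{"dx": 0.0028,"dy": -0.0011,"dz": 0.008,"rx": 0.0028,"ry": 0.0026,"rz": -0.0007,"claw": 0.2},{"dx": 0,"dy": 0,"dz": 0.007,"rx": 0,"ry": 0,"rz": 0,"claw": 0.2},{"dx": 0,"dy": 0,"dz": 0,"rx": 0,"ry": 0,"rz": 0,"claw": 0.2},{"dx": 0,"dy": 0,"dz": 0,"rx": 0,"ry": 0,"rz": 0,"claw": 0.2}]}}

```text
t: 13.72
eef_pos: [484.4, -299.7, 11.8]
tcp_rot: [3.141, 0.001, 1.673]
ft_force: [-0.2, -1.0, -0.1]
opening: 0.4
```

```bash
python3 - <<'E'
from h import *
from cell import env
s=env.state();st(s)
plan(s,[484.1,-299.6,11],[np.pi,0,np.pi/2+.102],1,.2)
E
```

```text
t 13.72 pos [ 484.42 -299.66   11.79] rot [3.1407e+00 9.0000e-04 1.6730e+00] F [-0.19 -0.97 -0.1 ] op 0.4 q [-0.67  0.69  1.86 -0.    0.59 -0.77]
[{"dx": 0.0001, "dy": -0.0004, "dz": 0.001, "rx": 0.0006, "ry": 0.0006, "rz": 0.0002, "claw": 0.2}]
```

Well placed; close.

{"name": "arm_command", "arguments": {"steps": [{"dx": 0,"dy": -0.0004,"dz": 0.001,"rx": 0.0006,"ry": 0.0006,"rz": 0,"claw": 1},{"dx": 0,"dy": 0,"dz": 0,"rx": 0,"ry": 0,"rz": 0,"claw": 1},{"dx": 0,"dy": 0,"dz": 0,"rx": 0,"ry": 0,"rz": 0,"claw": 1},{"dx": 0,"dy": 0,"dz": 0,"rx": 0,"ry": 0,"rz": 0,"claw": 1},{"dx": 0,"dy": 0,"dz": 0,"rx": 0,"ry": 0,"rz": 0,"claw": 1},{"dx": 0,"dy": 0,"dz": 0,"rx": 0,"ry": 0,"rz": 0,"claw": 1}]}}

```text
t: 14.48
eef_pos: [484.2, -299.8, 11.2]
tcp_rot: [3.141, 0.0, 1.673]
ft_force: [-0.0, 0.3, -1.0]
opening: 0.105
```

```bash
python3 - <<'E'
from h import *
from cell import env
s=env.state();st(s)
E
```

```text
t 14.47 pos [ 484.17 -299.77   11.17] rot [3.1414e+00 2.0000e-04 1.6730e+00] F [-0.    0.3  -0.99] op 0.105 q [-0.67  0.69  1.86  0.    0.59 -0.77]
```

{"name": "arm_command", "arguments": {"steps": [{"dx": 0,"dy": 0,"dz": 0,"rx": 0,"ry": 0,"rz": 0,"claw": 1},{"dx": 0,"dy": 0,"dz": -0.02,"rx": 0,"ry": 0,"rz": 0,"claw": 1},{"dx": 0,"dy": 0,"dz": -0.04,"rx": 0,"ry": 0,"rz": 0,"claw": 1},{"dx": 0,"dy": 0,"dz": -0.04,"rx": 0,"ry": 0,"rz": 0,"claw": 1},{"dx": 0,"dy": 0,"dz": 0,"rx": 0,"ry": 0,"rz": 0,"claw": 1}]}}

```text
t: 15.1
eef_pos: [484.1, -299.7, 95.9]
tcp_rot: [3.141, 0.0, 1.673]
ft_force: [0.1, -0.8, -1.5]
opening: 0.105
```

```bash
python3 - <<'E'
from h import *
from cell import env
s,c,p,d=snap(env,'wrist','w10');st(s)
plan(s,[452,-50,90],[np.pi,0,np.pi/2+.23],7,1)
E
```

```text
t 15.1 pos [ 484.09 -299.69   95.92] rot [3.1414e+00 2.0000e-04 1.6731e+00] F [ 0.14 -0.79 -1.5 ] op 0.105 q [-0.67  0.56  1.82 -0.    0.77 -0.77]
[{"dx": 0.0449, "dy": -0.0011, "dz": 0.001, "rx": 0.0, "ry": 0.0, "rz": -0.0116, "claw": 1}, {"dx": 0.045, "dy": -0.0003, "dz": 0.001, "rx": 0.0, "ry": 0.0, "rz": -0.0116, "claw": 1}, {"dx": 0.045, "dy": 0.0005, "dz": 0.0011, "rx": 0.0, "ry": 0.0, "rz": -0.0116, "claw": 1}, {"dx": 0.0449, "dy": 0.0013, "dz": 0.0011, "rx": 0.0, "ry": 0.0, "rz": -0.0116, "claw": 1}, {"dx": 0.0449, "dy": 0.0021, "dz": 0.0011, "rx": 0.0, "ry": 0.0, "rz": -0.0116, "claw": 1}, {"dx": 0.0449, "dy": 0.003, "dz": 0.0011, "rx": 0.0, "ry": 0.0, "rz": -0.0116, "claw": 1}, {"dx": 0.0448, "dy": 0.0038, "dz": 0.0011, "rx": 0.0, "ry": 0.0, "rz": -0.0116, "claw": 1}]
```

View pics/w10.png

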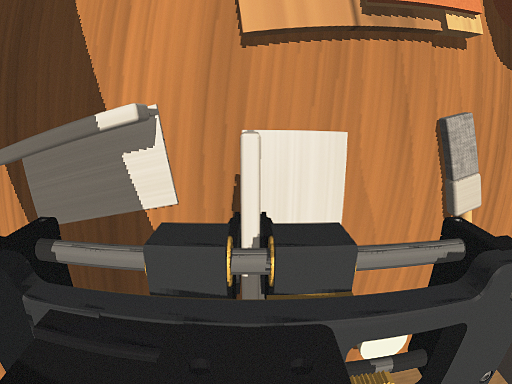

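{"name": "arm_command", "arguments": {"steps": [{"dx": 0.03,"dy": 0,"dz": 0,"rx": 0,"ry": 0,"rz": -0.0116,"claw": 1},{"dx": 0.042,"dy": 0,"dz": 0,"rx": 0,"ry": 0,"rz": -0.0116,"claw": 1},{"dx": 0.042,"dy": 0,"dz": 0,"rx": 0,"ry": 0,"rz": -0.0116,"claw": 1},{"dx": 0.042,"dy": 0,"dz": 0,"rx": 0,"ry": 0,"rz": -0.0116,"claw": 1},{"dx": 0.042,"dy": 0,"dz": 0,"rx": 0,"ry": 0,"rz": -0.0116,"claw": 1},{"dx": 0.042,"dy": 0,"dz": 0,"rx": 0,"ry": 0,"rz": -0.0116,"claw": 1},{"dx": 0.03,"dy": 0,"dz": 0,"rx": 0,"ry": 0,"rz": -0.0116,"claw": 1},{"dx": 0.015,"dy": 0,"dz": 0,"rx": 0,"ry": 0,"rz": 0,"claw": 1},{"dx": 0,"dy": 0,"dz": 0,"rx": 0,"ry": 0,"rz": 0,"claw": 1},{"dx": 0,"dy": 0,"dz": 0,"rx": 0,"ry": 0,"rz": 0,"claw": 1}]}}

```text
t: 16.4
eef_pos: [437.1, -58.5, 89.0]
tcp_rot: [-3.128, -0.012, 1.811]
ft_force: [0.1, -0.1, -1.6]
opening: 0.106
```

```bash
python3 - <<'E'
from h import *
from cell import env
s,c,p,d=snap(env,'wrist','w11');st(s)
plan(s,[452,-50,75],[np.pi,0,np.pi/2+.23],1,1)
E
```

```text
t 16.4 pos [437.08 -58.52  89.03] rot [-3.1281 -0.0115  1.8108] F [ 0.07 -0.06 -1.58] op 0.106 q [-0.29  0.44  2.12  0.01  0.6  -0.53]
[{"dx": 0.0057, "dy": 0.0209, "dz": 0.0173, "rx": -0.0086, "ry": -0.0073, "rz": 0.0064, "claw": 1}]
```

View pics/w11.png

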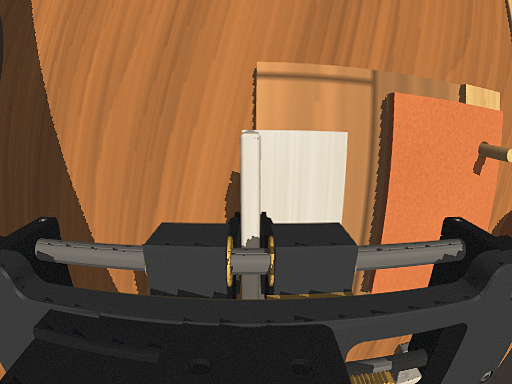

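{"name": "arm_command", "arguments": {"steps": [{"dx": 0.0057,"dy": 0.019,"dz": 0.0,"rx": -0.0086,"ry": -0.0073,"rz": 0.0064,"claw": 1},{"dx": 0,"dy": 0,"dz": 0,"rx": 0,"ry": 0,"rz": 0,"claw": 1},{"dx": 0,"dy": 0,"dz": 0.02,"rx": 0,"ry": 0,"rz": 0,"claw": 1},{"dx": 0,"dy": 0,"dz": 0.02,"rx": 0,"ry": 0,"rz": 0,"claw": 1},{"dx": 0,"dy": 0,"dz": 0,"rx": 0,"ry": 0,"rz": 0,"claw": 1}]}}

```text
t: 17.08
eef_pos: [450.5, -53.6, 56.0]
tcp_rot: [-3.141, -0.0, 1.797]
ft_force: [0.2, -1.2, -0.5]
opening: 0.106
```

```bash
cat >> h.py <<'E'
TAIL=np.array([546.4,-28.3]);YAW=0.23
def bf(p):
    c,s=np.cos(YAW),np.sin(YAW);d=np.array(p)[:2]-TAIL
    return np.array([c*d[0]+s*d[1],-s*d[0]+c*d[1]])
E
python3 - <<'E'
from h import *
from cell import env
s=env.state();st(s);print(bf(s['eef_pos']))
plan(s,[452,-50,46],[np.pi,0,np.pi/2+.23],1,1)
E
```

```text
t 17.07 pos [450.52 -53.56  56.02] rot [-3.1409e+00 -2.0000e-04  1.7972e+00] F [ 0.2  -1.23 -0.49] op 0.106 q [-0.26  0.51  2.12 -0.    0.51 -0.49]
[-99.11184191  -2.7407711 ]
[{"dx": 0.0039, "dy": 0.0028, "dz": 0.0125, "rx": -0.0004, "ry": -0.0002, "rz": -0.0023, "claw": 1}]
```

{"name": "arm_command", "arguments": {"steps": [{"dx": 0.0039,"dy": 0,"dz": 0.015,"rx": 0,"ry": 0,"rz": -0.0023,"claw": 1},{"dx": 0,"dy": 0,"dz": 0.008,"rx": 0,"ry": 0,"rz": 0,"claw": 1},{"dx": 0,"dy": 0,"dz": 0,"rx": 0,"ry": 0,"rz": 0,"claw": 1},{"dx": 0,"dy": 0,"dz": 0,"rx": 0,"ry": 0,"rz": 0,"claw": 1}]}}

```text
t: 17.58
eef_pos: [449.9, -50.9, 37.3]
tcp_rot: [-3.141, 0.0, 1.801]
ft_force: [-0.9, 0.8, -1.1]
opening: 0.102
```

```bash
python3 - <<'E'
from h import *
from cell import env
s,c,p,d=snap(env,'wrist','w12');st(s);print(bf(s['eef_pos']))
crop(p,200,60,420,225,3.6,'pics/w12c.png')
# predicted lead_left, hem end, and tail points
x=R(s['tcp_rot']);o=s['eef_pos']+x[:,2]*11.17
ll=o+x[:,1]*60+x[:,0]*60+[0,0,3]; hl=o+x[:,0]*60+[0,0,38]
C,S=np.cos(YAW),np.sin(YAW)
tl=[TAIL[0]-S*90,TAIL[1]+C*90,37]
print(((proj(c,[ll,hl,tl],True)-[200,60]+.5)*3.6).round())
E
```

```text
t 17.57 pos [449.85 -50.92  37.28] rot [-3.1415  0.      1.8007] F [-0.86  0.76 -1.11] op 0.102 q [-0.26  0.55  2.14 -0.    0.45 -0.49]
[-9.91636955e+01 -1.30116523e-02]
[[531. 260.]
 [180. 263.]
 [755. 104.]]
```

View pics/w12c.png

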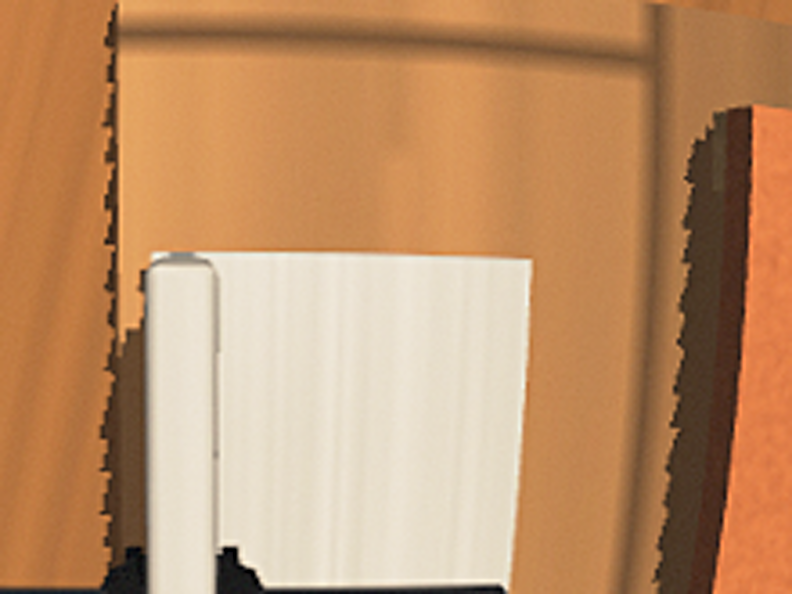

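{"name": "arm_command", "arguments": {"steps": [{"dx": 0,"dy": 0,"dz": 0.007,"rx": 0,"ry": 0,"rz": 0,"claw": 1},{"dx": 0,"dy": 0,"dz": 0,"rx": 0,"ry": 0,"rz": 0,"claw": 1},{"dx": 0,"dy": 0.01,"dz": 0,"rx": 0,"ry": 0,"rz": 0,"claw": 1},{"dx": 0,"dy": 0.01,"dz": 0,"rx": 0,"ry": 0,"rz": 0,"claw": 1},{"dx": 0,"dy": 0.006,"dz": 0,"rx": 0,"ry": 0,"rz": 0,"claw": 1},{"dx": 0,"dy": 0,"dz": 0,"rx": 0,"ry": 0,"rz": 0,"claw": 1},{"dx": 0,"dy": 0,"dz": 0,"rx": 0,"ry": 0,"rz": 0,"claw": 1}]}}

```text
t: 18.5
eef_pos: [472.2, -45.7, 31.8]
tcp_rot: [3.14, 0.001, 1.801]
ft_force: [0.6, 0.1, -1.8]
opening: 0.1
```

```bash
python3 - <<'E'
from h import *
from cell import env
s=env.state();st(s);print(bf(s['eef_pos']))
s,c,p,d=snap(env,'side','s1');crop(p,200,150,330,250,6,'pics/s1c.png')
E
```

```text
t 18.5 pos [472.22 -45.74  31.76] rot [3.1405e+00 7.0000e-04 1.8012e+00] F [ 0.55  0.07 -1.77] op 0.1 q [-0.24  0.58  2.09 -0.    0.47 -0.47]
[-7.62016382e+01 -6.87194140e-02]
```

View pics/s1c.png

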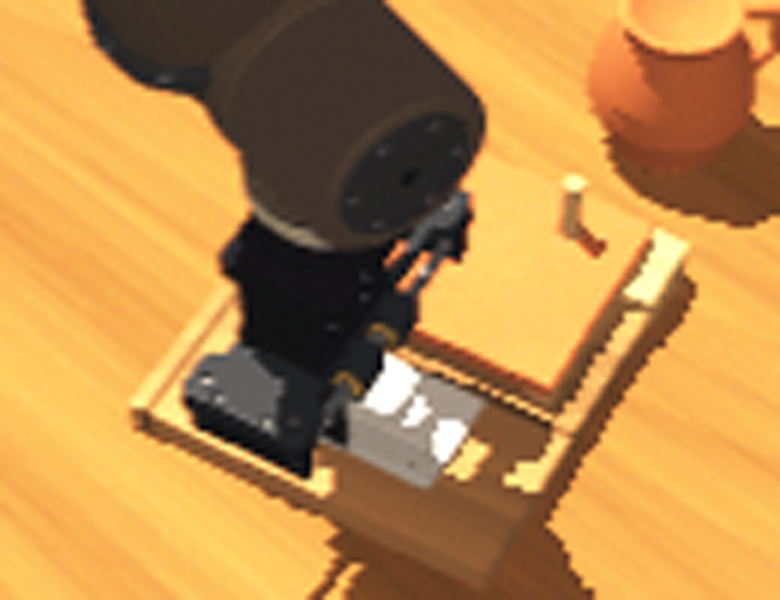

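{"name": "arm_command", "arguments": {"steps": [{"dx": 0,"dy": 0.009,"dz": 0,"rx": 0,"ry": -0.0005,"rz": 0,"claw": 1},{"dx": 0,"dy": 0.009,"dz": 0,"rx": 0,"ry": 0,"rz": 0,"claw": 1},{"dx": 0,"dy": 0.008,"dz": 0,"rx": 0,"ry": 0,"rz": 0,"claw": 1},{"dx": 0,"dy": 0,"dz": 0,"rx": 0,"ry": 0,"rz": 0,"claw": 1},{"dx": 0,"dy": 0,"dz": 0,"rx": 0,"ry": 0,"rz": 0,"claw": 1}]}}

```text
t: 19.18
eef_pos: [494.0, -40.7, 31.8]
tcp_rot: [3.14, 0.002, 1.801]
ft_force: [0.3, -0.2, -1.4]
opening: 0.106
```

```bash
python3 - <<'E'
from h import *
from cell import env
s,c,p,d=snap(env,'wrist','w13');st(s);print(bf(s['eef_pos']))
crop(p,200,60,420,225,3.6,'pics/w13c.png')
E
```

```text
t 19.18 pos [493.97 -40.71  31.79] rot [3.1404e+00 1.5000e-03 1.8011e+00] F [ 0.29 -0.24 -1.43] op 0.106 q [-0.22  0.59  2.04 -0.    0.51 -0.44]
[-53.88359159  -0.13369404]
```

View pics/w13c.png

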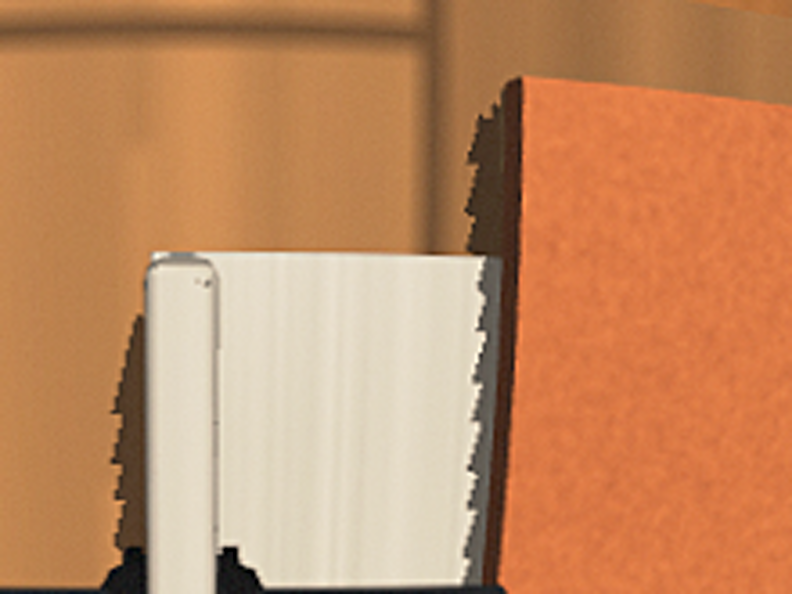

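{"name": "arm_command", "arguments": {"steps": [{"dx": 0,"dy": 0.009,"dz": 0,"rx": 0,"ry": -0.001,"rz": 0,"claw": 1},{"dx": 0,"dy": 0.009,"dz": 0,"rx": 0,"ry": 0,"rz": 0,"claw": 1},{"dx": 0,"dy": 0.009,"dz": 0,"rx": 0,"ry": 0,"rz": 0,"claw": 1},{"dx": 0,"dy": 0.002,"dz": 0,"rx": 0,"ry": 0,"rz": 0,"claw": 1},{"dx": 0,"dy": 0,"dz": 0,"rx": 0,"ry": 0,"rz": 0,"claw": 1}]}}

```text
t: 19.85
eef_pos: [518.3, -35.1, 31.8]
tcp_rot: [3.14, 0.003, 1.801]
ft_force: [0.4, 0.5, -0.9]
opening: 0.105
```

```bash
python3 - <<'E'
from h import *
from cell import env
s=env.state();st(s);print(bf(s['eef_pos']))
E
```

```text
t 19.85 pos [518.28 -35.06  31.82] rot [3.1403 0.0033 1.8009] F [ 0.4   0.52 -0.9 ] op 0.105 q [-0.19  0.61  1.98 -0.    0.55 -0.42]
[-28.92343165  -0.17148176]
```

{"name": "arm_command", "arguments": {"steps": [{"dx": 0,"dy": 0,"dz": 0.0015,"rx": 0.0008,"ry": 0.002,"rz": 0,"claw": 1},{"dx": 0,"dy": 0,"dz": 0.001,"rx": 0,"ry": 0,"rz": 0,"claw": 1},{"dx": 0,"dy": 0,"dz": 0.0005,"rx": 0,"ry": 0,"rz": 0,"claw": 1}]}}

```text
t: 20.23
eef_pos: [517.9, -35.1, 29.2]
tcp_rot: [-3.141, -0.0, 1.801]
ft_force: [-0.3, 0.1, -1.3]
opening: 0.102
```

```bash
python3 - <<'E'
from h import *
from cell import env
s=env.state();st(s);print(bf(s['eef_pos']))
E
```

```text
t 20.23 pos [517.85 -35.1   29.23] rot [-3.1411e+00 -3.0000e-04  1.8008e+00] F [-0.32  0.1  -1.26] op 0.102 q [-0.2   0.62  1.98  0.    0.54 -0.43]
[-29.34525536  -0.11487414]
```

Nearly touching; press gently.

{"name": "arm_command", "arguments": {"steps": [{"dx": 0,"dy": 0,"dz": 0.001,"rx": 0,"ry": 0,"rz": 0,"claw": 1},{"dx": 0,"dy": 0,"dz": 0.001,"rx": 0,"ry": 0,"rz": 0,"claw": 1},{"dx": 0,"dy": 0,"dz": 0.001,"rx": 0,"ry": 0,"rz": 0,"claw": 1}]}}

```text
t: 20.6
eef_pos: [517.8, -35.1, 29.1]
tcp_rot: [3.141, 0.0, 1.801]
ft_force: [-2.4, 0.5, 11.0]
opening: 0.101
```

```bash
python3 - <<'E'
from h import *
from cell import env
s=env.state();st(s);print(bf(s['eef_pos']))
E
```

```text
t 20.6 pos [517.84 -35.12  29.11] rot [3.1407e+00 3.0000e-04 1.8008e+00] F [-2.36  0.52 11.01] op 0.101 q [-0.2   0.62  1.98  0.    0.54 -0.43]
[-29.3632676   -0.12722219]
```

{"name": "arm_command", "arguments": {"steps": [{"dx": 0,"dy": 0,"dz": 0.0012,"rx": 0,"ry": 0,"rz": 0,"claw": 1},{"dx": 0,"dy": 0,"dz": 0.0012,"rx": 0,"ry": 0,"rz": 0,"claw": 1}]}}

```text
t: 20.85
eef_pos: [517.9, -35.1, 29.1]
tcp_rot: [3.139, 0.001, 1.801]
ft_force: [-3.2, 0.7, 14.2]
opening: 0.103
```

```bash
python3 - <<'E'
from h import *
from cell import env
s,c,p,d=snap(env,'wrist','w14');st(s);print(bf(s['eef_pos']))
crop(p,150,20,420,225,2.9,'pics/w14c.png')
x=R(s['tcp_rot']);o=s['eef_pos']+x[:,2]*11.17
C,S=np.cos(YAW),np.sin(YAW)
tl=[TAIL[0]-S*90,TAIL[1]+C*90,37]
print(((proj(c,[tl,o+x[:,0]*60+[0,0,38],[637.4,44.2,74.5],[660,-52.3,75]],True)-[150,20]+.5)*2.9).round())
s,c,p,d=snap(env,'side','s2');crop(p,200,150,330,250,6,'pics/s2c.png')
s,c,p,d=snap(env,'top','t2');crop(p,130,140,430,300,2.6,'pics/t2c.png')
st(env.state())
E
```

```text
t 20.85 pos [517.88 -35.14  29.12] rot [3.1395e+00 9.0000e-04 1.8009e+00] F [-3.2   0.66 14.19] op 0.103 q [-0.2   0.62  1.98  0.    0.54 -0.43]
[-29.32311748  -0.15664248]
[[447. 166.]
 [290. 328.]
 [999. 425.]
 [890. 864.]]
t 21.0 pos [517.88 -35.12  29.13] rot [3.1394e+00 9.0000e-04 1.8008e+00] F [-2.94  0.9  14.15] op 0.103 q [-0.2   0.62  1.98  0.    0.54 -0.43]
```

View pics/w14c.png

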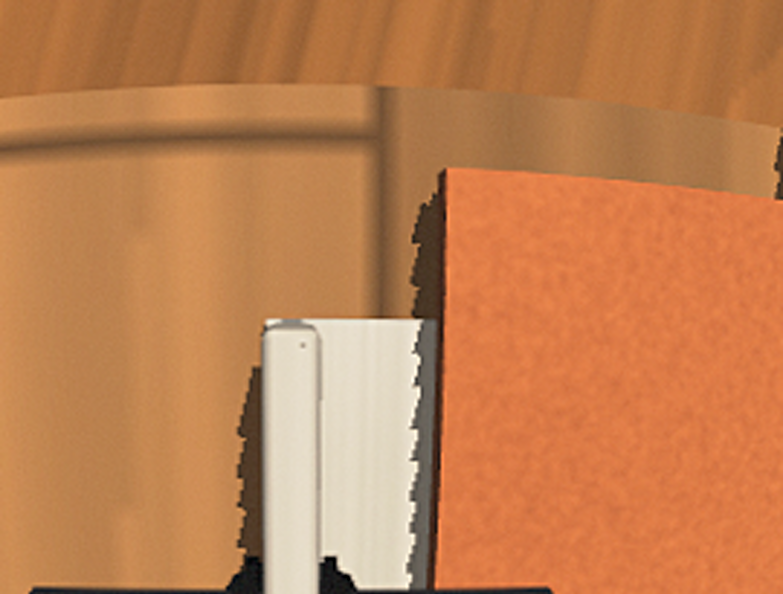

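View pics/s2c.png

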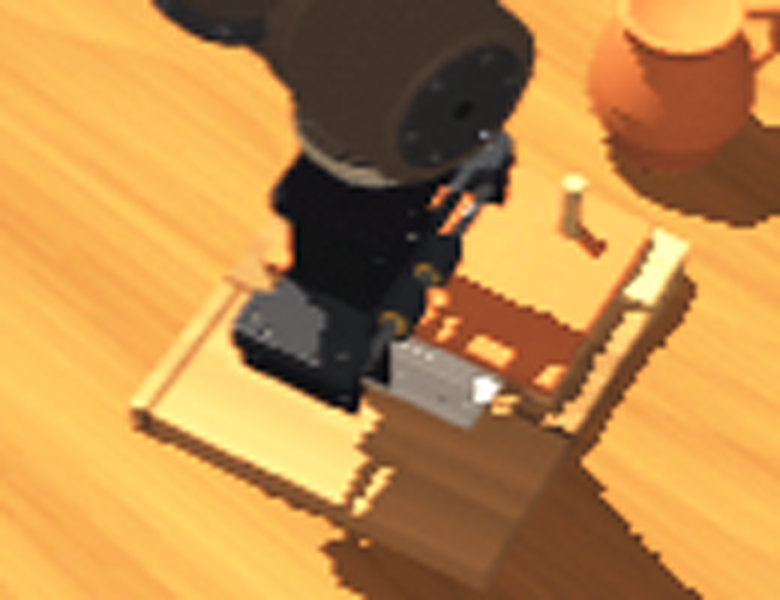

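```bash
python3 - <<'E'
from h import *
from cell import env
print(env.job_done());st(env.state())
E
```

```text
the job is handed in; nothing more can be done
None
the job is handed in; nothing more can be done
```

I put the thin peg in the shingle's empty (right) hole and let go. Then I picked up the smallest flashing by its seam and slid its flat edge under the tail. I handed in at about 21 s with the flashing still gripped and pressed on the board; `job_done` gives no verdict.

What my last checks showed:
- **Peg:** its top read 74.2 mm by depth and the fixed peg's 73.7 mm, so it is fully down. It stood within about 0.5 mm of the hole axis. I checked this right after release; the wrist camera could not see it at the end, but the side view showed it still standing.
- **Flashing insertion:** the free edge was about 31 mm under the tail by the pre-grasp measurement and the arm's pose, centred to 0.2 mm and in line with the tail to about 0.003 rad. It hid the lead edge itself, so I could not see it directly.
- **Press and tilt:** the press was steady at about 14 N over the last 0.15 s, and the tool was tilted about 0.002 rad.
- **Shingle:** its tail corner lay within about 1 pixel of where it was measured before the insertion, so it was neither lifted nor shifted as far as I could see.
- **Other things on the table:** nothing was touched that I know of. I took a final top picture but did not look at it.

The one disagreement was the peg's foot. It sat 1 to 1.5 mm off where the gripper pose put it, so I corrected for that from the camera before lowering the peg.

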